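Steady the hall drawer unit and tidy the stray keys into it

TASK

The hall drawer unit wobbles because its front corner foot hangs above the slate tile: first, with the drawer still shut, screw that foot down by its red knob until it just touches the slate, without squashing its rubber sole hard. Then pull the drawer out to its stop, put every stray car key, the bottle opener and the gate remote that are lying about into it, and push the drawer fully shut. Leave the phone stand, shoe horn and umbrella where they are.

Things in the scene. Friction and masses are not known exactly. Their poses are not given: they have to be found in the camera images.
- unit: Low white drawer unit with a wood drawer front, fixed to the shelf, 220 deep (own x) x 270 wide (own y) x 90 mm high, on 30 mm legs. Origin: centre of the carcass underside, 30 mm above the shelf. Its front with the drawer faces its own -x; z up. Carcass top 120 mm above the shelf. The screw foot is held in a dark steel arm at its front left (own -x, +y), its axis at own (-140, +195) mm; the arm's top is 95 mm above the shelf.
- unit_drawer0 (a joint): Drawer slide in m: 0 fully shut, 0.150 at the stop fully out (slides along the unit's own -x). Light friction, about 1 N plus damping; stays where left.
- handle (a point): Middle of the drawer's dark bar handle, a round bar 11 mm thick, 120 mm long along the unit's y, 98 mm above the shelf, 45 mm in front of the drawer front (posts 50 mm either side of the middle). It moves with the drawer; it can be pinched from above, closing along the unit's x.
- drawer_in (a point): Middle of the drawer's inner floor, 52 mm above the shelf, moving with the drawer; axes as the unit's. Inner room 175 mm in x by 228 mm in y, side walls 6 mm thick rising 46 mm above the inner floor. With the drawer at its stop only the front 143 mm are open from above (own x from -87 to +56 mm); the rest is under the carcass top. Things inside must lie lower than the 46 mm walls.
- foot (a joint): Turn of the screw foot in rad; grows when the red knob is turned clockwise seen from above, lowering the foot 2.5 mm per rad. At 0 the sole hangs 15 mm above the slate; at 6.0 it touches. Beyond, the rubber sole is squashed, 20 N per rad: 6.3 to 6.5 is a light sure touch; over 7.0 is too hard, turn back; blocked at 7.8. Thread friction 0.12 Nm: stays where left. Starts at 0.4 to 2.8.
- foot_pad: The foot's round black springy rubber sole, 36 mm across, 10 mm thick. Origin: centre of its underside. Moves down (and turns) with the foot.
- foot_grip (a point): On the foot's axis, 118 mm above its sole, in the red bar knob: 56 mm long, 14 mm wide, 32 mm high, from 98 to 130 mm above the sole. This point's own x runs along the bar's length (at joint 0 along the unit's x). The knob sinks and turns with the foot; when the sole touches the slate the knob's top is 140 mm above the shelf.
- slate: Dark grey square slate tile under the foot, 90 x 90 x 10 mm, lying loose on the shelf, 0.3 kg. Origin: centre of its underside.
- key_a: Stray car key with black fob. Fob 50 x 34 x 16 mm, origin: centre of the fob's underside; steel blade 10 x 4 mm goes on along own +x to 59 mm from the origin. z up. May be absent.
- key_b: Stray car key with blue fob, same shape, sizes and origin as key_a. May be absent.
- opener: Steel magnetic bottle opener. Body 64 x 34 x 14 mm, origin: centre of the body's underside; an open loop head 40 mm wide, 12 mm high, goes on along own +x to 64 mm from the origin. May be absent.
- remote: Grey gate remote with a red and a green button, 80 (own x) x 40 x 18 mm. Origin: centre of its underside. May be absent.
- phone_stand: Upright clear acrylic phone stand, 90 x 75 x 110 mm, to be left alone. Origin: centre of its underside.
- shoe_horn: Grey plastic shoe horn, 190 x 42 x 10 mm lying along its own x, to be left alone. Origin: about its middle, underside.
- umbrella: Compact black folded umbrella, 250 mm long along its own x, 46 mm thick, to be left alone. Origin: underside near its middle.
Not all that is in view belongs to the job. What is shaped like the key_a but orange is not meant.

How it is judged:
By the outcome, as a careful person would: the job done as asked, in the order asked, and still so for the second after the job is handed in, with the robot touching nothing.
Of key_a, key_b, opener, remote only 2 to 4 are there at a start; the rules pass over those that are not, and their reading is None.
At some moment in a run one of key_a, key_b, opener, remote may be knocked a few centimetres aside while the robot is not near it.
Once in a run the grip may slacken for a moment while it holds something.
It also fails if it takes over 210 s, if anything falls off the work surface, if the arm or the gripper's body presses on something with over 40 N, if the wrist force passes 120 N, or if a joint passes its speed limit or range.

ROBOT

A 7-joint arm with a two-finger parallel gripper is mounted at the origin on the work surface. World frame = base frame: x ahead of the robot, y to its left, z up, the work surface at z = 0. Lengths are in m, angles in rad, forces in N, time in s.
With the tool pointing down it reaches from about 0.35 to 0.9 m from the base axis. Payload 8.1 kg.
Tool frame: the origin (TCP) lies midway between the tips of the shut fingers; the grasp point (between the pads) lies behind it (arm.hold_point_z is the z of the grasp point in the tool frame, in m); z points along the fingers, y is the line along which they close (so a half turn about z gives the same grasp; the last joint's range is limited). The gripper opens to 85 mm and grips with 20 to 120 N. Pads are 22 mm wide; open, the fingers measure 114 mm over their backs; the gripper's body (76 mm by 85 mm) begins 54 mm behind the grasp point. The pads swing forward as they close: fully open they stand 13 mm farther back than shut.
Start: joints at [1.117, 0.434, 0.025, 1.573, -0.012, 1.134, -0.075], TCP at [0.215, -0.587, 0.231] pointing down, gripper open.
Joint ranges: [-2.62, 2.62], [-0.44, 2.09], [-1.27, 1.32], [0.08, 2.57], [-1.32, 4.46], [0.12, 2], [-2.74, 2.74]. Speed limits (rad/s): [2.22, 2.22, 3.01, 3.01, 3.14, 3.14, 3.14].

INTERFACE

Orientations are given as a 3x3 rotation matrix whose columns are the frame's x, y, z axes.
In Python, from plant import arm gives the robot as it stands.
- The arm moves only by the tool move_arm, never from a script. Its argument "series" is a list of rows, each a list of 3 entries, a list of its own where there are three numbers: the shift along the tool's x, y, z scaled (see below), then the turn, a rotation vector about the tool's x, y, z scaled (see below), then the gripper's target within -1 to 1 (fully open at 1, half-way at 0, shut at -1). A call has exactly 8 rows; each row shifts and turns the commanded pose from where the row before left it, along the tool's axes as they then stand; what a row does not reach is not made up. The controller multiplies each number of a shift by 0.5 m and each number of a turn by 180 degrees. A row lasts 1/12 s, in which the tool goes at most 41.7 mm and 7.16 degrees, less where a joint would pass 70% of its speed; a pose out of reach is approached as far as the arm can. A call with a number of a shift or a turn outside -1 to 1 is refused whole. A call with a gripper value outside its range is refused whole. The fingers move at their own pace and stop on an object; the grip force is fixed at half the most. Time passes only in rows, so rows that do not move let the fingers close, or fill a call up. It gives the time, the measured TCP pose, the force and the opening at its end, in the units of the state.
- arm.sense(): the state, without advancing time (a new reading comes with each control period).
- arm.capture(name): name is "side" or "top"; returns a dict with "img" (420x560x3 uint8, red, green, blue), "fov_y" (degrees; the focal length in pixels is half the picture's height over the tangent of half this angle, whatever the lens; pixels are square), "cx", "cy" (the principal point, pixels), "k1" (the pictures are not rectified: a ray, as slopes to the right and down, at radius r is drawn at 1 + k1 r^2 times it, then the intrinsics apply), "R" (3x3) and "t" (3): a world point X has camera coordinates R X + t. Camera axes: x right, y down, z forward; pixel columns grow to the right and rows downward; lengths in m; the calibration is good to about 2 mm. A picture is of the moment at which its call begins. There is no depth.
- arm.finish_job(): hands the job in, once; it reports no verdict.
The state is a dict: "clock": time; "joint_positions": joint angles; "qvel": joint speeds; "effort": joint torques, N m; "eef_pos": TCP position; "orientation": TCP orientation; "ft_force": force on the tool from outside, world axes, zero at the start; "moment": the same for the moment, N m; "finger_gap": opening from 0.0 (shut) to 1.0 (fully open).
Only numpy, scipy, OpenCV 4.12 (cv2) and the standard library are available. Lean on these libraries where they do the work, as an engineer would, in place of code of your own. Each camera call takes 0.05 s, during which the arm holds its last target. There are 200 camera calls.

## Working session

There is one attempt and no reset: what is moved stays moved. The work goes in short steps, Python scripts to look and compute and a tool call to move; the robot and the scene stay as the last step left them, time stands still between calls to the robot, and variables do not carry over. Pictures are saved under pics/ and viewed, on a budget of 14 in all, crops included, one or two more only if the job needs it, and the job is handed in when it is done.

Besides the shell and the picture viewer there is one more tool, called after "Emit:" by a JSON object that holds its "name" and its "arguments", one argument or row to a line. move_arm: Moves the arm, as the interface text tells. Shifts and turns lie within -1 to 1; 1 stands for 0.5 m of shift or 180 degrees of turn. Its arguments: {"type":"object","properties":{"series":{"type":"array","items":{"type":"array"}}},"required":["series"]}

```bash
ls; mkdir -p pics
cat > h.py <<'E'
import numpy as np, cv2
from plant import arm
def cap(n,save=None):
    c=arm.capture(n)
    if save: cv2.imwrite('pics/'+save,c['img'][:,:,::-1])
    return c
def K(c):
    f=c['img'].shape[0]/2/np.tan(np.radians(c['fov_y'])/2); return f
def proj(c,X):
    X=np.atleast_2d(X); p=X@np.array(c['R']).T+np.array(c['t']); s=p[:,:2]/p[:,2:]
    r2=(s**2).sum(1,keepdims=True); return s*(1+c['k1']*r2)*K(c)+[c['cx'],c['cy']]
def ray(c,uv):
    d=(np.atleast_2d(uv).astype(float)-[c['cx'],c['cy']])/K(c); s=d.copy()
    for _ in range(30): s=d/(1+c['k1']*(s**2).sum(1,keepdims=True))
    R=np.array(c['R']); return -R.T@np.array(c['t']), np.c_[s,np.ones(len(s))]@R
def plane(c,uv,z):
    o,d=ray(c,uv); return o+d*((z-o[2])/d[:,2:])
E
python3 - <<'E'
from h import *
for n in('top','side'):
    c=cap(n,n+'0.png'); print(n,K(c),c['cx'],c['cy'],c['k1'],ray(c,[[280,210]]))
s=arm.sense(); print(s['clock'],s['eef_pos'],s['orientation'],s['finger_gap'],s['ft_force'],arm.hold_point_z)
E
```

```text
pics
top 436.44008423819105 279.05014273003223 213.91544119965542 -0.04906649911121356 (array([ 0.4362861 , -0.04645605,  1.2957786 ]), array([[ 0.0825057 , -0.00707498, -0.99660824]]))
side 501.8984233230695 274.53172142568667 212.51353402694127 -0.17973472937823076 (array([ 0.31374108, -1.12006577,  0.95989719]), array([[ 0.16553182,  0.78468772, -0.59750162]]))
0.1 [ 0.21457131 -0.58651709  0.23059441] [[ 9.39106468e-01  3.43625715e-01 -6.39618487e-04]
 [ 3.43626277e-01 -9.39105566e-01  1.31042446e-03]
 [-1.50373742e-04 -1.45041780e-03 -9.99998937e-01]] 1.0002121431694837 [-0.73902996  0.28055009  0.08574679] -0.0187
```

View pics/top0.png

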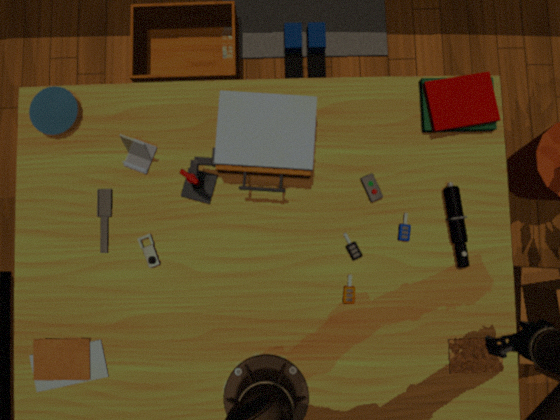

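View pics/side0.png

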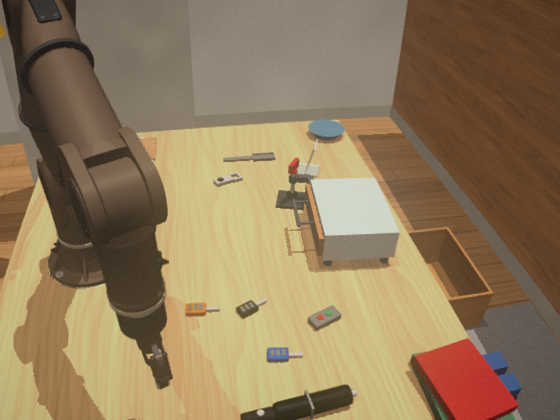

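The top view shows the white unit at about (266,130) and the red knob at (190,177). Candidates:
- **Black key:** (353,250).
- **Blue key:** (404,230).
- **Orange decoy:** (349,293), to leave alone.
- **Remote:** (371,188).
- **Opener:** (150,252).
- **Leave in place:** shoe horn (105,220), umbrella (457,225), stand (140,153).

All four wanted items are present.

```bash
cat >> h.py <<'E'
def crop(c,x,y,w,h,s,name):
    im=c['img'][y:y+h,x:x+w,::-1].astype(float)
    im=np.clip(255*(im/255)**0.6,0,255).astype(np.uint8)
    cv2.imwrite('pics/'+name,cv2.resize(im,None,fx=s,fy=s,interpolation=cv2.INTER_CUBIC))
def blobs(c,mask,z,amin=15):
    n,l,st,ce=cv2.connectedComponentsWithStats(mask.astype(np.uint8))
    for i in range(1,n):
        if st[i,4]<amin: continue
        v,u=np.where(l==i); P=plane(c,np.c_[u,v],z)[:,:2]; r=cv2.minAreaRect((P*1000).astype(np.float32))
        m=P.mean(0); w,V=np.linalg.eigh(np.cov((P-m).T)); a=np.degrees(np.arctan2(V[1,1],V[0,1]))
        print('px',ce[i].round(1),'A',st[i,4],'mean',m.round(4),'rect c',np.round(r[0],1),np.round(r[1],1),round(r[2],1),'major',round(a,1))
E
python3 - <<'E'
from h import *
c=cap('top'); hsv=cv2.cvtColor(c['img'],cv2.COLOR_RGB2HSV); H,S,V=cv2.split(hsv)
print('red z.145'); blobs(c,((H<6)|(H>174))&(S>170)&(V>90),0.145)
print('blue'); blobs(c,(H>100)&(H<130)&(S>120)&(V>60),0.016)
print('grey/white top'); blobs(c,(S<60)&(V>80),0.12,300)
print('dark keys'); m=(V<60); m[:215]=0;m[280:]=0;m[:,:320]=0;m[:,430:]=0; blobs(c,m,0.012)
print('opener'); m=(S<70)&(V>70); m[:225]=0;m[275:]=0;m[:,:125]=0;m[:,175:]=0; blobs(c,m,0.012)
print('remote'); m=(S<90); m[:165]=0;m[210:]=0;m[:,:350]=0;m[:,395:]=0; blobs(c,m,0.018)
a=[]
for x,y in((170,130),(325,215),(125,225)): pass
crop(c,170,80,160,120,5,'c1.png')
p=[c['img'][y:y+60,x:x+80] for x,y in((325,165),(325,215),(370,200),(110,222))]
im=np.vstack([np.hstack(p[:2]),np.hstack(p[2:])])[:,:,::-1]
cv2.imwrite('pics/c2.png',cv2.resize(np.clip(255*(im/255.)**.6,0,255).astype(np.uint8),None,fx=5,fy=5,interpolation=cv2.INTER_CUBIC))
E
```

```text
red z.145
px [461.8 100.6] A 3174 mean [ 0.8198 -0.5591] rect c [ 820.3 -559.8] [137.8 183.5] 8.8 major 98.8
px [189.2 176.4] A 93 mean [0.6274 0.1852] rect c [629.4 186.4] [51.8 17. ] 55.0 major 54.8
px [373.9 191.4] A 17 mean [ 0.5751 -0.3057] rect c [ 574.9 -306. ] [10.8  8. ] 88.7 major 74.8
blue
px [292.8  34.4] A 363 mean [ 1.0803 -0.1082] rect c [1080.1 -108.7] [48.9 74.2] 88.5 major -179.3
px [316.6  33.9] A 349 mean [ 1.0804 -0.181 ] rect c [1080.2 -180.8] [46.1 71.5] 88.1 major -179.9
px [403.6 232.3] A 84 mean [ 0.4676 -0.4179] rect c [ 468.4 -419.1] [29.7 47. ] 87.4 major 168.0
grey/white top
px [265.6 129.7] A 7185 mean [ 0.7562 -0.0207] rect c [757.1 -20.6] [271.5 205.7] 84.8 major 85.0
px [136.6 162.5] A 340 mean [0.6737 0.3346] rect c [674.7 336. ] [70.4 39.8] 67.5 major 69.8
px [ 97.  360.7] A 563 mean [0.142  0.4436] rect c [145.2 439.7] [ 46.1 103.1] 89.5 major -175.5
px [ 54.1 383.8] A 336 mean [0.0818 0.5615] rect c [ 77.3 545.5] [137.3  29.2] 89.8 major 95.9
dark keys
px [353.4 250.6] A 146 mean [ 0.4176 -0.2682] rect c [ 418.  -268.5] [48.4 33.1] 24.8 major -153.4
opener
px [148.8 250.4] A 254 mean [0.4327 0.3335] rect c [431.5 334.4] [95.  40.2] 18.2 major -159.9
remote
px [371.  187.1] A 253 mean [ 0.6036 -0.3263] rect c [ 603.4 -327.2] [76.1 36.9] 22.2 major -158.7
```

View pics/c1.png

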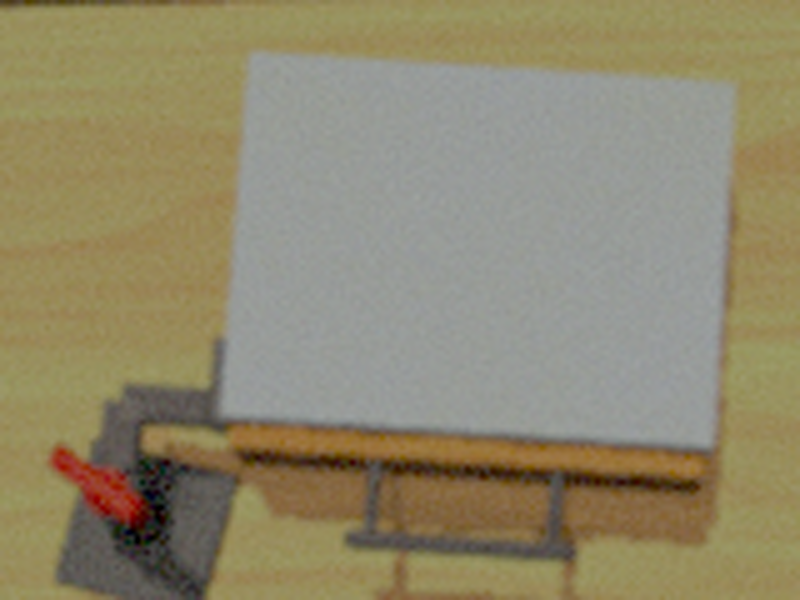

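View pics/c2.png

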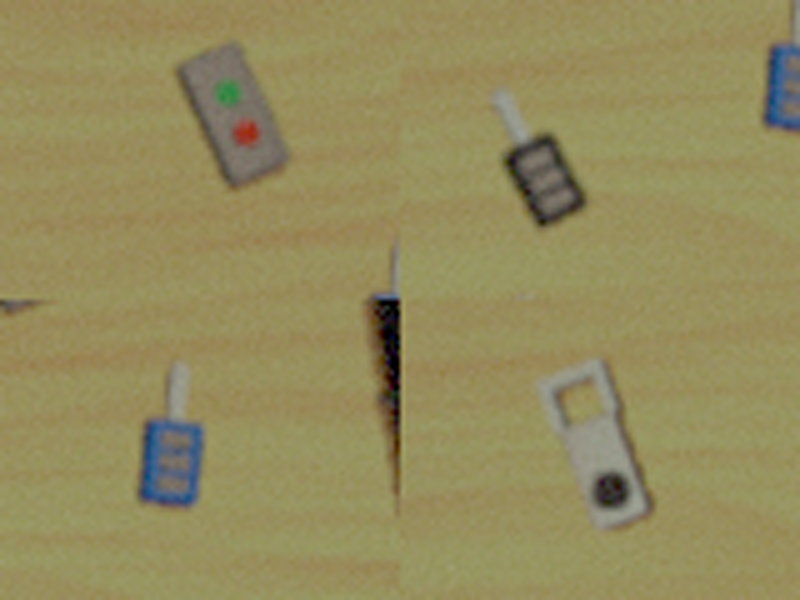

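The crop confirms that the fobs are black and blue and shows the opener's loop and the remote's buttons. The orange key is excluded. The foot axis predicted from the unit (0.6275, 0.1865) agrees with the knob blob (0.629, 0.186). The bar lies at 55°, so q ≈ 2.09 and about 4.3 rad of turning is needed.

```bash
cat >> h.py <<'E'
from scipy.spatial.transform import Rotation as Ro
def yawR(y): 
    y=np.radians(y); c,s=np.cos(y),np.sin(y); return np.array([[c,s,0],[s,-c,0],[0,0,-1.]])
def st():
    s=arm.sense(); R=np.array(s['orientation'])
    print('t',round(s['clock'],2),'pos',np.round(s['eef_pos'],4),'yaw',round(np.degrees(np.arctan2(R[1,0],R[0,0])),2),'tilt',np.round(R[:2,2],4),'gap',round(s['finger_gap'],3),'F',np.round(s['ft_force'],1),'M',np.round(s['moment'],2),'q',np.round(s['joint_positions'],2)); return s
def plan(p,yaw=None,n=0):
    """shift first, then turn; prints total in units"""
    s=arm.sense(); R=np.array(s['orientation']); d=R.T@(np.array(p)-s['eef_pos'])
    m=max(n,int(np.ceil(np.linalg.norm(d)/.0417/8-1e-9)*8)) or 8
    print('shift rows',m,'each',np.round(d/.5/m,4))
    if yaw is not None:
        rv=np.degrees(Ro.from_matrix(R.T@yawR(yaw)).as_rotvec()); k=max(1,int(np.ceil(np.linalg.norm(rv)/7.16)))
        print('then turn deg',rv.round(2),'rows',k,'each',np.round(rv/180/k,4))
E
python3 - <<'E'
from h import *
st(); plan([.628,.1865,.25],None)
E
```

```text
t 0.15 pos [ 0.2146 -0.5866  0.2307] yaw 20.09 tilt [-0.0005  0.0011] gap 0.996 F [ 0.5 -0.3  0.1] M [ 0.   -0.   -0.01] q [ 1.12  0.44  0.03  1.57 -0.01  1.13 -0.08]
shift rows 24 each [ 0.0545 -0.0487 -0.0016]
```

Emit:
{"name": "move_arm", "arguments": {
  "series": [
    [[0.0545,-0.0487,-0.0016],[0,0,0],1],
    [[0.0545,-0.0487,-0.0016],[0,0,0],1],
    [[0.0545,-0.0487,-0.0016],[0,0,0],1],
    [[0.0545,-0.0487,-0.0016],[0,0,0],1],
    [[0.0545,-0.0487,-0.0016],[0,0,0],1],
    [[0.0545,-0.0487,-0.0016],[0,0,0],1],
    [[0.0545,-0.0487,-0.0016],[0,0,0],1],
    [[0.0545,-0.0487,-0.0016],[0,0,0],1]
  ]
}}

```text
clock: 0.82
eef_pos: [0.3529, -0.3274, 0.2377]
orientation: [[0.939, 0.343, -0.0], [0.343, -0.939, -0.0], [-0.0, 0.0, -1.0]]
ft_force: [1.5, 0.2, -0.2]
finger_gap: 1.002
```

Emit:
{"name": "move_arm", "arguments": {
  "series": [
    [[0.0545,-0.0487,-0.0016],[0,0,0],1],
    [[0.0545,-0.0487,-0.0016],[0,0,0],1],
    [[0.0545,-0.0487,-0.0016],[0,0,0],1],
    [[0.0545,-0.0487,-0.0016],[0,0,0],1],
    [[0.0545,-0.0487,-0.0016],[0,0,0],1],
    [[0.0545,-0.0487,-0.0016],[0,0,0],1],
    [[0.0545,-0.0487,-0.0016],[0,0,0],1],
    [[0.0545,-0.0487,-0.0016],[0,0,0],1]
  ]
}}

```text
clock: 1.48
eef_pos: [0.4907, -0.0696, 0.2441]
orientation: [[0.939, 0.343, -0.0], [0.343, -0.939, -0.0], [-0.0, 0.0, -1.0]]
ft_force: [0.7, -1.5, 0.1]
finger_gap: 1.002
```

Emit:
{"name": "move_arm", "arguments": {
  "series": [
    [[0.0545,-0.0487,-0.0016],[0,0,0],1],
    [[0.0545,-0.0487,-0.0016],[0,0,0],1],
    [[0.0545,-0.0487,-0.0016],[0,0,0],1],
    [[0.0545,-0.0487,-0.0016],[0,0,0],1],
    [[0.0545,-0.0487,-0.0016],[0,0,0],1],
    [[0.0545,-0.0487,-0.0016],[0,0,0],1],
    [[0.0545,-0.0487,-0.0016],[0,0,0],1],
    [[0.0545,-0.0487,-0.0016],[0,0,0],1]
  ]
}}

```text
clock: 2.15
eef_pos: [0.6287, 0.188, 0.2502]
orientation: [[0.939, 0.343, -0.0], [0.343, -0.939, -0.0], [-0.001, 0.0, -1.0]]
ft_force: [0.5, -0.3, 0.5]
finger_gap: 1.0
```

Emit:
{"name": "move_arm", "arguments": {
  "series": [
    [[0,0,0],[0,0,-0.039],1],
    [[0,0,0],[0,0,-0.039],1],
    [[0,0,0],[0,0,-0.039],1],
    [[0,0,0],[0,0,-0.039],1],
    [[0,0,0],[0,0,-0.039],1],
    [[0,0,0],[0,0,-0.039],1],
    [[0,0,0],[0,0,-0.039],1],
    [[0,0,0],[0,0,-0.039],1]
  ]
}}

```text
clock: 2.82
eef_pos: [0.628, 0.1863, 0.2501]
orientation: [[0.232, 0.973, -0.001], [0.973, -0.232, -0.0], [-0.001, -0.001, -1.0]]
ft_force: [0.2, -0.1, -0.5]
finger_gap: 1.0
```

Run:
```python
from h import *
st(); plan([.628,.1865,.25],180); plan([.628,.1865,.25],235)
```

```text
t 2.82 pos [0.628  0.1863 0.2501] yaw 76.59 tilt [-0.0006 -0.0004] gap 1.0 F [ 0.2 -0.1 -0.5] M [ 0.02 -0.05 -0.01] q [-0.01  0.54 -0.58  1.43  0.3   1.26 -0.85]
shift rows 8 each [ 0. -0.  0.]
then turn deg [-5.0000e-02 -1.0000e-02 -1.0341e+02] rows 15 each [-0.     -0.     -0.0383]
shift rows 8 each [ 0. -0.  0.]
then turn deg [-5.0000e-02 -3.0000e-02 -1.5841e+02] rows 23 each [-0.     -0.     -0.0383]
```

Emit:
{"name": "move_arm", "arguments": {
  "series": [
    [[0,0,0],[0,0,-0.0367],1],
    [[0,0,0],[0,0,-0.0367],1],
    [[0,0,0],[0,0,-0.0367],1],
    [[0,0,0],[0,0,-0.0367],1],
    [[0,0,0],[0,0,-0.0367],1],
    [[0,0,0],[0,0,-0.0367],1],
    [[0,0,0],[0,0,-0.0367],1],
    [[0,0,0],[0,0,-0.0367],1]
  ]
}}

```text
clock: 3.48
eef_pos: [0.628, 0.1863, 0.2501]
orientation: [[-0.635, 0.773, -0.001], [0.773, 0.635, -0.0], [0.0, -0.001, -1.0]]
ft_force: [-0.5, -1.2, -0.1]
finger_gap: 0.999
```

Run:
```python
from h import *
st()
```

```text
t 3.48 pos [0.628  0.1863 0.2501] yaw 129.42 tilt [-0.0006 -0.0004] gap 0.999 F [-0.5 -1.2 -0.1] M [-0.02  0.03  0.02] q [ 0.11  0.59 -0.79  1.42  0.42  1.31 -0.02]
```

Emit:
{"name": "move_arm", "arguments": {
  "series": [
    [[0,0,0],[0,0,-0.0367],1],
    [[0,0,0],[0,0,-0.0367],1],
    [[0,0,0],[0,0,-0.0367],1],
    [[0,0,0],[0,0,-0.0367],1],
    [[0,0,0],[0,0,-0.0367],1],
    [[0,0,0],[0,0,-0.0367],1],
    [[0,0,0],[0,0,-0.0367],1],
    [[0,0,0],[0,0,-0.0367],1]
  ]
}}

```text
clock: 4.15
eef_pos: [0.6281, 0.1863, 0.2501]
orientation: [[-0.999, -0.039, -0.001], [-0.039, 0.999, -0.0], [0.001, -0.0, -1.0]]
ft_force: [0.1, 0.7, -0.7]
finger_gap: 0.999
```

Emit:
{"name": "move_arm", "arguments": {
  "series": [
    [[0,0,0],[0,0,-0.0367],1],
    [[0,0,0],[0,0,-0.0367],1],
    [[0,0,0],[0,0,-0.0367],1],
    [[0,0,0],[0,0,-0.0367],1],
    [[0,0,0],[0,0,-0.0367],1],
    [[0,0,0],[0,0,-0.0367],1],
    [[0,0,0],[0,0,-0.0367],1],
    [[0,0,0],[0,0,-0.0367],1]
  ]
}}

```text
clock: 4.82
eef_pos: [0.6282, 0.1862, 0.25]
orientation: [[-0.572, -0.82, -0.001], [-0.82, 0.572, -0.0], [0.001, 0.0, -1.0]]
ft_force: [0.3, 0.2, 0.3]
finger_gap: 1.003
```

Run:
```python
from h import *
st(); plan([.6282,.1865,.115],235)
c=cap('side'); hsv=cv2.cvtColor(c['img'],cv2.COLOR_RGB2HSV); H,S,V=cv2.split(hsv)
m=((H<6)|(H>174))&(S>170)&(V>90); m[250:]=0; blobs(c,m,.134)
v,u=np.where(m); print(u.min(),u.max(),v.min(),v.max(), proj(c,[.628,.1865,.134]), [proj(c,[.628+k*.028*np.cos(np.radians(55)),.1865+k*.028*np.sin(np.radians(55)),z]).round(1) for k in(-1,1) for z in(.118,.150)])
```

```text
t 4.82 pos [0.6282 0.1862 0.25  ] yaw -124.9 tilt [-0.0007 -0.0004] gap 1.003 F [0.3 0.2 0.3] M [-0.   -0.06  0.01] q [ 0.27  0.75 -1.19  1.4   0.69  1.44  1.63]
shift rows 8 each [-0.0001  0.      0.0337]
then turn deg [ 0.02 -0.04  0.1 ] rows 1 each [ 0.0001 -0.0002  0.0006]
px [294.  161.5] A 24 mean [0.6342 0.2112] rect c [634.  210.7] [46.5  8.3] 51.6 major 53.9
291 297 158 171 [[293.66458665 165.68706161]] [array([[289.9, 174.3]]), array([[290.3, 165.5]]), array([[296.9, 165.8]]), array([[297.4, 157.2]])]
```

Emit:
{"name": "move_arm", "arguments": {
  "series": [
    [[0,0,0.0337],[0,0,0],1],
    [[0,0,0.0337],[0,0,0],1],
    [[0,0,0.0337],[0,0,0],1],
    [[0,0,0.0337],[0,0,0],1],
    [[0,0,0.0337],[0,0,0],1],
    [[0,0,0.0337],[0,0,0],1],
    [[0,0,0.0337],[0,0,0],1],
    [[0,0,0.0337],[0,0,0],1]
  ]
}}

```text
clock: 5.53
eef_pos: [0.6281, 0.1862, 0.1145]
orientation: [[-0.579, -0.815, -0.0], [-0.815, 0.579, -0.0], [0.0, 0.0, -1.0]]
ft_force: [1.1, -0.2, 0.2]
finger_gap: 1.0
```

Emit:
{"name": "move_arm", "arguments": {
  "series": [
    [[0,0,0],[0,0,0],-1],
    [[0,0,0],[0,0,0],-1],
    [[0,0,0],[0,0,0],-1],
    [[0,0,0],[0,0,0],-1],
    [[0,0,0],[0,0,0],-1],
    [[0,0,0],[0,0,0],-1],
    [[0,0,0],[0,0,0],-1],
    [[0,0,0],[0,0,0],-1]
  ]
}}

```text
clock: 6.2
eef_pos: [0.6279, 0.1873, 0.1168]
orientation: [[-0.576, -0.817, 0.0], [-0.817, 0.576, 0.001], [-0.001, 0.0, -1.0]]
ft_force: [-4.3, 0.1, 6.7]
finger_gap: 0.154
```

Run:
```python
from h import *
st()
```

```text
t 6.2 pos [0.6279 0.1873 0.1168] yaw -125.18 tilt [0.0004 0.0008] gap 0.154 F [-4.3  0.1  6.7] M [ 0.05  0.7  -0.16] q [ 0.26  0.86 -1.11  1.56  0.81  1.23  1.53]
```

Emit:
{"name": "move_arm", "arguments": {
  "series": [
    [[0,0,0.0005],[0,0,0.0342],-1],
    [[0,0,0.0005],[0,0,0.0342],-1],
    [[0,0,0.0005],[0,0,0.0342],-1],
    [[0,0,0.0005],[0,0,0.0342],-1],
    [[0,0,0.0005],[0,0,0.0342],-1],
    [[0,0,0.0005],[0,0,0.0342],-1],
    [[0,0,0.0005],[0,0,0.0342],-1],
    [[0,0,0.0005],[0,0,0.0342],-1]
  ]
}}

```text
clock: 6.87
eef_pos: [0.6276, 0.1876, 0.1147]
orientation: [[-0.996, -0.093, 0.0], [-0.093, 0.996, 0.001], [-0.0, 0.001, -1.0]]
ft_force: [-3.5, 0.3, 4.0]
finger_gap: 0.157
```

Run:
```python
from h import *
st()
```

```text
t 6.87 pos [0.6276 0.1876 0.1147] yaw -174.69 tilt [0.0002 0.001 ] gap 0.157 F [-3.5  0.3  4. ] M [0.19 0.73 0.17] q [ 0.18  0.78 -0.93  1.57  0.67  1.14  0.76]
```

Emit:
{"name": "move_arm", "arguments": {
  "series": [
    [[0,0,0.0006],[0,0,0.0342],-1],
    [[0,0,0.0006],[0,0,0.0342],-1],
    [[0,0,0.0006],[0,0,0.0342],-1],
    [[0,0,0.0006],[0,0,0.0342],-1],
    [[0,0,0.0006],[0,0,0.0342],-1],
    [[0,0,0.0006],[0,0,0.0342],-1],
    [[0,0,0.0006],[0,0,0.0342],-1],
    [[0,0,0.0006],[0,0,0.0342],-1]
  ]
}}

```text
clock: 7.53
eef_pos: [0.6278, 0.1881, 0.1125]
orientation: [[-0.72, 0.694, 0.001], [0.694, 0.72, 0.001], [0.001, 0.002, -1.0]]
ft_force: [-4.7, 3.0, 5.3]
finger_gap: 0.155
```

Emit:
{"name": "move_arm", "arguments": {
  "series": [
    [[0,0,0.0006],[0,0,0.0342],-1],
    [[0,0,0.0006],[0,0,0.0342],-1],
    [[0,0,0.0006],[0,0,0.0342],-1],
    [[0,0,0.0006],[0,0,0.0342],-1],
    [[0,0,0.0006],[0,0,0.0342],-1],
    [[0,0,0.0006],[0,0,0.0342],-1],
    [[0,0,0.0006],[0,0,0.0342],-1],
    [[0,0,0.0006],[0,0,0.0342],-1]
  ]
}}

```text
clock: 8.2
eef_pos: [0.6281, 0.1882, 0.1103]
orientation: [[0.055, 0.998, 0.001], [0.998, -0.055, 0.002], [0.002, 0.001, -1.0]]
ft_force: [-3.1, 2.5, 7.5]
finger_gap: 0.158
```

Run:
```python
from h import *
st()
```

```text
t 8.2 pos [0.6281 0.1882 0.1103] yaw 86.83 tilt [0.0013 0.0018] gap 0.158 F [-3.1  2.5  7.5] M [0.24 0.74 0.05] q [-0.04  0.66 -0.52  1.59  0.37  0.99 -0.73]
```

Emit:
{"name": "move_arm", "arguments": {
  "series": [
    [[0,0,0.0006],[0,0,0.0342],-1],
    [[0,0,0.0006],[0,0,0.0342],-1],
    [[0,0,0.0006],[0,0,0.0342],-1],
    [[0,0,0.0006],[0,0,0.0342],-1],
    [[0,0,0.0006],[0,0,0.0342],-1],
    [[0,0,0.0006],[0,0,0.0342],-1],
    [[0,0,0.0006],[0,0,0.0342],-1],
    [[0,0,0.0006],[0,0,0.0342],-1]
  ]
}}

```text
clock: 8.87
eef_pos: [0.6285, 0.1881, 0.1081]
orientation: [[0.793, 0.61, 0.002], [0.61, -0.793, 0.002], [0.003, -0.0, -1.0]]
ft_force: [-2.1, 1.4, 8.2]
finger_gap: 0.155
```

Run:
```python
from h import *
st()
```

```text
t 8.87 pos [0.6285 0.1881 0.1081] yaw 37.57 tilt [0.0019 0.0018] gap 0.155 F [-2.1  1.4  8.2] M [0.16 0.63 0.1 ] q [-0.17  0.62 -0.31  1.61  0.22  0.95 -1.47]
```

Emit:
{"name": "move_arm", "arguments": {
  "series": [
    [[0,0,0.0006],[0,0,0.0342],-1],
    [[0,0,0.0006],[0,0,0.0342],-1],
    [[0,0,0.0006],[0,0,0.0342],-1],
    [[0,0,0.0006],[0,0,0.0342],-1],
    [[0,0,0.0006],[0,0,0.0342],-1],
    [[0,0,0.0006],[0,0,0.0342],-1],
    [[0,0,0.0006],[0,0,0.0342],-1],
    [[0,0,0.0006],[0,0,0.0342],-1]
  ]
}}

```text
clock: 9.53
eef_pos: [0.6287, 0.1877, 0.1061]
orientation: [[0.979, -0.202, 0.002], [-0.202, -0.979, 0.002], [0.002, -0.002, -1.0]]
ft_force: [-3.6, -0.1, 11.7]
finger_gap: 0.154
```

Run:
```python
from h import *
st()
```

```text
t 9.53 pos [0.6287 0.1877 0.1061] yaw -11.67 tilt [0.0022 0.0015] gap 0.154 F [-3.6 -0.1 11.7] M [-0.07  0.87  0.18] q [-0.32  0.6  -0.09  1.62  0.06  0.92 -2.2 ]
```

Emit:
{"name": "move_arm", "arguments": {
  "series": [
    [[0,0,0],[0,0,0],-0.3],
    [[0,0,0],[0,0,0],-0.3],
    [[0,0,0],[0,0,0],-0.3],
    [[0,0,0],[0,0,0],-0.3],
    [[0,0,-0.03],[0,0,0],-0.3],
    [[0,0,-0.06],[0,0,0],-0.3],
    [[0,0,-0.08],[0,0,0],-0.3],
    [[0,0,-0.08],[0,0,0],-0.3]
  ]
}}

```text
clock: 10.2
eef_pos: [0.6274, 0.1861, 0.2295]
orientation: [[0.98, -0.197, -0.003], [-0.197, -0.98, -0.001], [-0.002, 0.001, -1.0]]
ft_force: [1.0, 0.2, -0.2]
finger_gap: 0.347
```

Run:
```python
from h import *
st()
c=cap('side'); crop(c,230,130,120,90,6,'s1.png')
c=cap('top'); crop(c,160,80,160,120,5,'c3.png')
for n in('top','side'):
    c=cap(n);hsv=cv2.cvtColor(c['img'],cv2.COLOR_RGB2HSV); H,S,V=cv2.split(hsv)
    m=((H<6)|(H>174))&(S>150)&(V>60); m[250:]=0;m[:,340:]=0; blobs(c,m,.139,6)
    print([proj(c,[.628+k*.028*np.cos(np.radians(-11.7)),.1865+k*.028*np.sin(np.radians(-11.7)),.139]).round(1) for k in(-1,1)])
```

```text
t 10.2 pos [0.6274 0.1861 0.2295] yaw -11.38 tilt [-0.0026 -0.0009] gap 0.347 F [ 1.   0.2 -0.2] M [ 0.04 -0.06 -0.01] q [-0.31  0.49 -0.09  1.49  0.04  1.17 -2.18]
px [188.8 179.7] A 78 mean [0.6195 0.1874] rect c [618.7 187.5] [14.8 39. ] 78.3 major 169.0
px [194.6 178.9] A 21 mean [0.6213 0.172 ] rect c [622.3 172.1] [ 8.1 18.9] 89.5 major 166.9
[array([[187.1, 186.7]]), array([[191.2, 166.4]])]
px [295.5 165. ] A 12 mean [0.6326 0.1818] rect c [632.6 181.8] [ 0.  34.5] 82.1 major 172.1
[array([[284.8, 164. ]]), array([[302.7, 164.6]])]
```

View pics/s1.png

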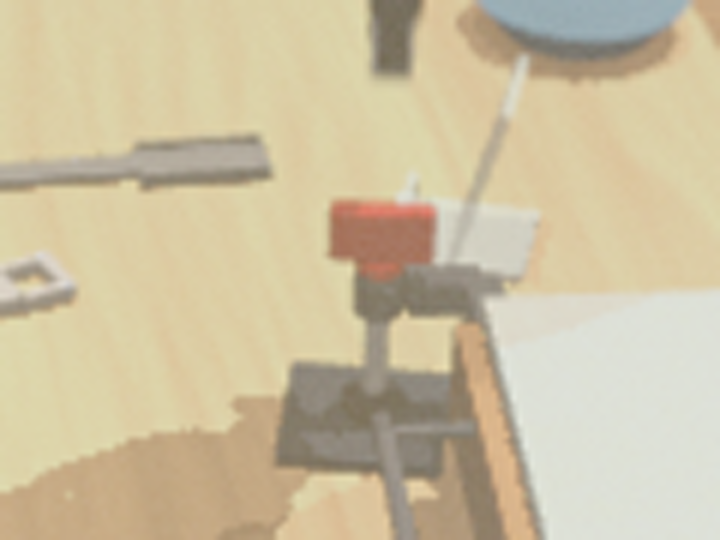

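The knob turned as commanded. Its bar spans columns 285–303 of the side view as predicted, and the sole sits on the slate. Next I'll locate the handle.

Run:
```python
from h import *
c=cap('top'); P=plane(c,[[239.2,188],[284.6,190.4],[261.9,189.3]],.098); print(P)
O=np.array([.750,-.020]); ux=np.array([np.cos(np.radians(-5)),np.sin(np.radians(-5))]); uy=np.array([-ux[1],ux[0]])
print([( (p[:2]-O)@ux,(p[:2]-O)@uy) for p in P])
```

```text
[[ 0.59922575  0.05630034  0.098     ]
 [ 0.58946744 -0.0690177   0.098     ]
 [ 0.59405763 -0.00637577  0.098     ]]
[(np.float64(-0.15685051771554417), np.float64(0.0628691498914805)), (np.float64(-0.1556495106995407), np.float64(-0.06282250554395849)), (np.float64(-0.15653639471761896), np.float64(-1.8889835686211358e-05))]
```

Run:
```python
from h import *
plan([.5950,-.0064,.17],85)
```

```text
shift rows 8 each [0.0015 0.0489 0.0147]
then turn deg [-0.000e+00  2.000e-02 -9.641e+01] rows 14 each [-0.      0.     -0.0383]
```

Emit:
{"name": "move_arm", "arguments": {
  "series": [
    [[0.0015,0.0489,0.0147],[0,0,0],-0.3],
    [[0.0015,0.0489,0.0147],[0,0,0],-0.3],
    [[0.0015,0.0489,0.0147],[0,0,0],-0.3],
    [[0.0015,0.0489,0.0147],[0,0,0],-0.3],
    [[0.0015,0.0489,0.0147],[0,0,0],-0.3],
    [[0.0015,0.0489,0.0147],[0,0,0],-0.3],
    [[0.0015,0.0489,0.0147],[0,0,0],-0.3],
    [[0.0015,0.0489,0.0147],[0,0,0],-0.3]
  ]
}}

```text
clock: 11.12
eef_pos: [0.5937, -0.0076, 0.1681]
orientation: [[0.98, -0.198, -0.003], [-0.198, -0.98, -0.0], [-0.003, 0.001, -1.0]]
ft_force: [0.3, -0.8, -0.2]
finger_gap: 0.35
```

Emit:
{"name": "move_arm", "arguments": {
  "series": [
    [[0,0,0],[0,0,-0.0335],-0.3],
    [[0,0,0],[0,0,-0.0335],-0.3],
    [[0,0,0],[0,0,-0.0335],-0.3],
    [[0,0,0],[0,0,-0.0335],-0.3],
    [[0,0,0],[0,0,-0.0335],-0.3],
    [[0,0,0],[0,0,-0.0335],-0.3],
    [[0,0,0],[0,0,-0.0335],-0.3],
    [[0,0,0],[0,0,-0.0335],-0.3]
  ]
}}

```text
clock: 11.78
eef_pos: [0.594, -0.0065, 0.1684]
orientation: [[0.797, 0.604, -0.003], [0.604, -0.797, -0.0], [-0.003, -0.002, -1.0]]
ft_force: [0.3, 0.3, 0.6]
finger_gap: 0.352
```

Emit:
{"name": "move_arm", "arguments": {
  "series": [
    [[0,0,0],[0,0,-0.0335],-0.3],
    [[0,0,0],[0,0,-0.0335],-0.3],
    [[0,0,0],[0,0,-0.0335],-0.3],
    [[0,0,0],[0,0,-0.0335],-0.3],
    [[0,0,0],[0,0,-0.0335],-0.3],
    [[0,0,0],[0,0,-0.0335],-0.3],
    [[0,0,0],[0,0,-0.0335],-0.3],
    [[0,0,0],[0,0,-0.0335],-0.3]
  ]
}}

```text
clock: 12.45
eef_pos: [0.594, -0.0065, 0.1684]
orientation: [[0.081, 0.997, -0.003], [0.997, -0.081, 0.0], [-0.0, -0.003, -1.0]]
ft_force: [0.1, -0.3, 0.3]
finger_gap: 0.354
```

Run:
```python
from h import *
st(); plan([.5950,-.0064,.0793],85)
```

```text
t 12.45 pos [ 0.594  -0.0065  0.1684] yaw 85.38 tilt [-0.0033  0.0002] gap 0.354 F [ 0.1 -0.3  0.3] M [0.01 0.02 0.01] q [ 0.24  0.49 -0.46  1.7   0.25  1.02 -0.38]
shift rows 8 each [0.     0.0003 0.0223]
then turn deg [-0.19  0.01  0.38] rows 1 each [-0.001   0.      0.0021]
```

Emit:
{"name": "move_arm", "arguments": {
  "series": [
    [[0,0.0003,0.0223],[-0.001,0,0.0021],-0.3],
    [[0,0.0003,0.0223],[0,0,0],-0.3],
    [[0,0.0003,0.0223],[0,0,0],-0.3],
    [[0,0.0003,0.0223],[0,0,0],-0.3],
    [[0,0.0003,0.0223],[0,0,0],-0.3],
    [[0,0.0003,0.0223],[0,0,0],-0.3],
    [[0,0.0003,0.0223],[0,0,0],-0.3],
    [[0,0.0003,0.0223],[0,0,0],-0.3]
  ]
}}

```text
clock: 13.12
eef_pos: [0.5966, -0.0064, 0.0799]
orientation: [[0.093, 0.996, 0.003], [0.996, -0.093, -0.0], [-0.0, 0.003, -1.0]]
ft_force: [-0.1, -0.8, -0.3]
finger_gap: 0.348
```

Emit:
{"name": "move_arm", "arguments": {
  "series": [
    [[0,0,0],[0,0,0],-1],
    [[0,0,0],[0,0,0],-1],
    [[0,0,0],[0,0,0],-1],
    [[0,0,0],[0,0,0],-1],
    [[0,0,0],[0,0,0],-1],
    [[0,0,0],[0,0,0],-1],
    [[0,0,0],[0,0,0],-1],
    [[0,0,0],[0,0,0],-1]
  ]
}}

```text
clock: 13.78
eef_pos: [0.5955, -0.0065, 0.0801]
orientation: [[0.093, 0.996, 0.001], [0.996, -0.093, -0.0], [-0.0, 0.001, -1.0]]
ft_force: [-2.0, 1.3, -24.1]
finger_gap: 0.11
```

Run:
```python
from h import *
s=st(); d=np.array([-np.cos(np.radians(5)),np.sin(np.radians(5)),0])*.151; plan(np.array(s['eef_pos'])+d,None,16)
```

```text
t 13.78 pos [ 0.5955 -0.0065  0.0801] yaw 84.67 tilt [ 0.0006 -0.0003] gap 0.11 F [ -2.    1.3 -24.1] M [0.35 0.31 0.07] q [ 0.21  0.59 -0.42  1.78  0.31  0.84 -0.45]
shift rows 16 each [-0.0001 -0.0189 -0.    ]
```

Emit:
{"name": "move_arm", "arguments": {
  "series": [
    [[0,-0.0188,0.001],[0,0,0],-1],
    [[0,-0.0188,0.001],[0,0,0],-1],
    [[0,-0.0188,0],[0,0,0],-1],
    [[0,-0.0188,0],[0,0,0],-1],
    [[0,-0.0188,0],[0,0,0],-1],
    [[0,-0.0188,0],[0,0,0],-1],
    [[0,-0.0188,0],[0,0,0],-1],
    [[0,-0.0188,0],[0,0,0],-1]
  ]
}}

```text
clock: 14.45
eef_pos: [0.5209, 0.0003, 0.0801]
orientation: [[0.093, 0.996, 0.003], [0.996, -0.093, -0.001], [-0.0, 0.003, -1.0]]
ft_force: [1.5, -1.1, -21.9]
finger_gap: 0.107
```

Emit:
{"name": "move_arm", "arguments": {
  "series": [
    [[0,-0.0188,0],[0,0,0],-1],
    [[0,-0.0188,0],[0,0,0],-1],
    [[0,-0.0188,0],[0,0,0],-1],
    [[0,-0.0188,0],[0,0,0],-1],
    [[0,-0.0188,0],[0,0,0],-1],
    [[0,-0.0188,0],[0,0,0],-1],
    [[0,-0.0188,0],[0,0,0],-1],
    [[0,-0.0188,0],[0,0,0],-1]
  ]
}}

```text
clock: 15.12
eef_pos: [0.4464, 0.0072, 0.08]
orientation: [[0.093, 0.996, 0.004], [0.996, -0.093, -0.001], [-0.001, 0.004, -1.0]]
ft_force: [0.7, -6.0, -16.6]
finger_gap: 0.101
```

Run:
```python
from h import *
st()
```

```text
t 15.12 pos [0.4464 0.0072 0.08  ] yaw 84.64 tilt [ 0.0039 -0.0009] gap 0.101 F [  0.7  -6.  -16.6] M [-1.29 -1.39  0.05] q [ 0.23  0.4  -0.46  2.14  0.29  0.66 -0.53]
```

Emit:
{"name": "move_arm", "arguments": {
  "series": [
    [[0,-0.004,0],[0,0,0],-1],
    [[0,-0.002,0],[0,0,0],-1],
    [[0,0,0],[0,0,0],-1],
    [[0,0,0],[0,0,0],-0.3],
    [[0,0,0],[0,0,0],-0.3],
    [[0,0,0],[0,0,0],-0.3],
    [[0,0,0],[0,0,0],-0.3],
    [[0,0,-0.01],[0,0,0],-0.3]
  ]
}}

```text
clock: 15.78
eef_pos: [0.4438, 0.0082, 0.0847]
orientation: [[0.092, 0.996, 0.003], [0.996, -0.092, -0.0], [0.0, 0.003, -1.0]]
ft_force: [-0.2, -0.3, 0.0]
finger_gap: 0.356
```

Emit:
{"name": "move_arm", "arguments": {
  "series": [
    [[0,0,-0.04],[0,0,0],-0.3],
    [[0,0,-0.04],[0,0,0],-0.3],
    [[0,0,-0.04],[0,0,0],-0.3],
    [[0,0,-0.04],[0,0,0],-0.3],
    [[0,0,-0.04],[0,0,0],-0.3],
    [[0,0,-0.04],[0,0,0],-0.3],
    [[0,0,-0.04],[0,0,0],-0.3],
    [[0,0,-0.04],[0,0,0],-0.3]
  ]
}}

```text
clock: 16.45
eef_pos: [0.4432, 0.0083, 0.2462]
orientation: [[0.092, 0.996, 0.004], [0.996, -0.092, -0.0], [0.0, 0.004, -1.0]]
ft_force: [0.2, 0.2, -0.2]
finger_gap: 0.351
```

Run:
```python
from h import *
st()
c=cap('top','top1.png')
hsv=cv2.cvtColor(c['img'],cv2.COLOR_RGB2HSV); H,S,V=cv2.split(hsv)
print('blue'); m=(H>100)&(H<130)&(S>120)&(V>60);m[:150]=0; blobs(c,m,0.016)
print('dark key'); m=(V<60); m[:215]=0;m[280:]=0;m[:,:320]=0;m[:,430:]=0; blobs(c,m,0.014,50)
print('opener'); m=(S<70)&(V>70); m[:225]=0;m[275:]=0;m[:,:125]=0;m[:,175:]=0; blobs(c,m,0.013)
print('remote'); m=(S<90); m[:165]=0;m[210:]=0;m[:,:350]=0;m[:,395:]=0; blobs(c,m,0.018)
```

```text
t 16.45 pos [0.4432 0.0083 0.2462] yaw 84.7 tilt [ 0.0037 -0.0001] gap 0.351 F [ 0.2  0.2 -0.2] M [ 0.02 -0.05  0.04] q [ 0.34  0.17 -0.54  1.94  0.1   1.06 -0.34]
blue
px [403.6 232. ] A 86 mean [ 0.4683 -0.4179] rect c [ 468.4 -419.1] [29.7 47. ] 87.4 major 171.0
dark key
px [353.3 250.6] A 127 mean [ 0.4178 -0.2675] rect c [ 417.9 -268. ] [48.7 32.4] 27.2 major -151.8
opener
px [148.8 250.3] A 261 mean [0.4332 0.333 ] rect c [432.  332.5] [93.9 40. ] 20.3 major -159.8
remote
px [371.  187.1] A 256 mean [ 0.6036 -0.3263] rect c [ 603.2 -326.6] [75.5 37.5] 24.3 major -157.1
```

View pics/top1.png

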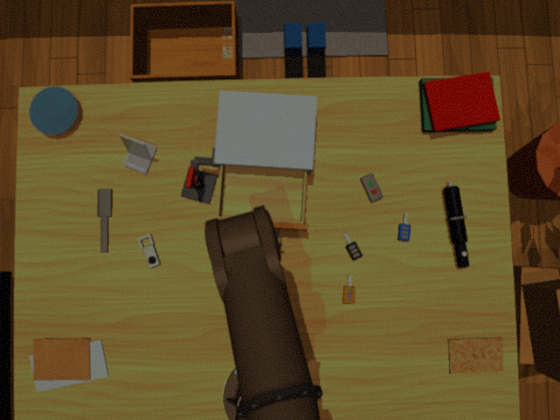

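The drawer is out: its front edge is now at row 226, and it met the stop at 0.1497 m plus about 2 mm. The loose items haven't moved. key_a goes first.

```bash
cat >> h.py <<'E'
O=np.array([.750,-.020]); ux=np.array([np.cos(np.radians(-5)),np.sin(np.radians(-5))]); uy=np.array([-ux[1],ux[0]])
def W(x,y,z): return np.r_[O+x*ux+y*uy,z]
E
python3 - <<'E'
from h import *
plan([.4178,-.268,.10],26)
E
```

```text
shift rows 8 each [-0.0695 -0.0007  0.0374]
then turn deg [ 0.43 -0.29 58.71] rows 9 each [ 0.0003 -0.0002  0.0362]
```

Emit:
{"name": "move_arm", "arguments": {
  "series": [
    [[-0.0695,-0.0007,0.0374],[0,0,0],0.4],
    [[-0.0695,-0.0007,0.0374],[0,0,0],0.4],
    [[-0.0695,-0.0007,0.0374],[0,0,0],0.4],
    [[-0.0695,-0.0007,0.0374],[0,0,0],0.4],
    [[-0.0695,-0.0007,0.0374],[0,0,0],0.4],
    [[-0.0695,-0.0007,0.0374],[0,0,0],0.4],
    [[-0.0695,-0.0007,0.0374],[0,0,0],0.4],
    [[-0.0695,-0.0007,0.0374],[0,0,0],0.4]
  ]
}}

```text
clock: 17.17
eef_pos: [0.4152, -0.2702, 0.0947]
orientation: [[0.092, 0.996, 0.004], [0.996, -0.092, -0.001], [-0.0, 0.004, -1.0]]
ft_force: [1.0, 0.4, -0.8]
finger_gap: 0.699
```

Emit:
{"name": "move_arm", "arguments": {
  "series": [
    [[0,0,0],[0.0003,-0.0002,0.0389],0.4],
    [[0,0,0],[0.0003,-0.0002,0.0389],0.4],
    [[0,0,0],[0.0003,-0.0002,0.0389],0.4],
    [[0,0,0],[0.0003,-0.0002,0.0389],0.4],
    [[0,0,0],[0.0003,-0.0002,0.0389],0.4],
    [[0,0,0],[0.0003,-0.0002,0.0389],0.4],
    [[0,0,0],[0.0003,-0.0002,0.0389],0.4],
    [[0,0,0],[0.0003,-0.0002,0.0389],0.4]
  ]
}}

```text
clock: 17.83
eef_pos: [0.4156, -0.2684, 0.0954]
orientation: [[0.88, 0.474, -0.005], [0.474, -0.88, -0.0], [-0.004, -0.002, -1.0]]
ft_force: [-0.6, 0.9, -0.6]
finger_gap: 0.7
```

Run:
```python
from h import *
st(); plan([.4178,-.268,.004],26)
c=cap('side','side2.png');hsv=cv2.cvtColor(c['img'],cv2.COLOR_RGB2HSV); H,S,V=cv2.split(hsv)
m=V<75; m[:280]=0;m[330:]=0;m[:,:220]=0;m[:,275:]=0; blobs(c,m,.008,10)
```

```text
t 17.83 pos [ 0.4156 -0.2684  0.0954] yaw 28.33 tilt [-0.0048 -0.0002] gap 0.7 F [-0.6  0.9 -0.6] M [-0.   -0.   -0.02] q [ 0.53  0.4  -0.09  2.03  0.06  0.72 -0.67]
shift rows 8 each [0.0006 0.0002 0.0229]
then turn deg [-0.12  0.25  2.33] rows 1 each [-0.0007  0.0014  0.0129]
```

View pics/side2.png

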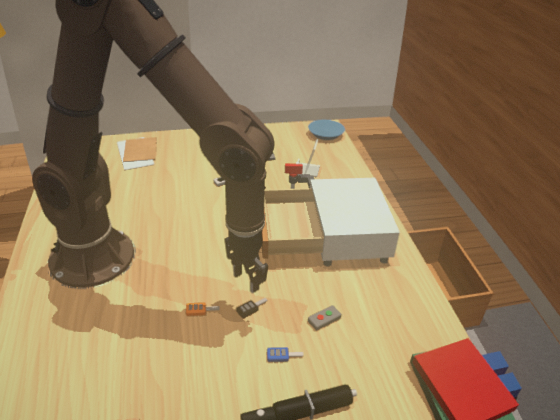

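The black key is still at side pixel (248,309) under the gripper. Descending.

Emit:
{"name": "move_arm", "arguments": {
  "series": [
    [[0.0006,0.0002,0.0229],[-0.0007,0.0014,0.0129],0.4],
    [[0.0006,0.0002,0.0229],[0,0,0],0.4],
    [[0.0006,0.0002,0.0229],[0,0,0],0.4],
    [[0.0006,0.0002,0.0229],[0,0,0],0.4],
    [[0.0006,0.0002,0.0229],[0,0,0],0.4],
    [[0.0006,0.0002,0.0229],[0,0,0],0.4],
    [[0.0006,0.0002,0.0229],[0,0,0],0.4],
    [[0.0006,0.0002,0.0229],[0,0,0],0.4]
  ]
}}

```text
clock: 18.55
eef_pos: [0.4181, -0.2682, 0.0032]
orientation: [[0.895, 0.446, 0.0], [0.446, -0.895, -0.0], [0.0, 0.0, -1.0]]
ft_force: [-0.6, 0.3, -1.0]
finger_gap: 0.706
```

Emit:
{"name": "move_arm", "arguments": {
  "series": [
    [[0,0,0],[0,0,0],-1],
    [[0,0,0],[0,0,0],-1],
    [[0,0,0],[0,0,0],-1],
    [[0,0,0],[0,0,0],-1],
    [[0,0,0],[0,0,0],-1],
    [[0,0,0],[0,0,0],-1],
    [[0,0,0],[0,0,0],-1],
    [[0,0,0],[0,0,0],-1]
  ]
}}

```text
clock: 19.22
eef_pos: [0.418, -0.2686, 0.0039]
orientation: [[0.896, 0.444, 0.0], [0.444, -0.896, -0.001], [-0.0, 0.001, -1.0]]
ft_force: [-0.5, 0.0, 6.5]
finger_gap: 0.38
```

Emit:
{"name": "move_arm", "arguments": {
  "series": [
    [[0,0,-0.02],[0,0,0],-1],
    [[0,0,-0.04],[0,0,0],-1],
    [[0,0,-0.05],[0,0,0],-1],
    [[0,0,-0.05],[0,0,0],-1],
    [[0,0,-0.05],[0,0,0],-1],
    [[0,0,-0.05],[0,0,0],-1],
    [[0,0,-0.05],[0,0,0],-1],
    [[0,0,-0.05],[0,0,0],-1]
  ]
}}

```text
clock: 19.88
eef_pos: [0.4173, -0.2681, 0.1853]
orientation: [[0.896, 0.443, -0.001], [0.443, -0.896, -0.0], [-0.001, 0.0, -1.0]]
ft_force: [0.7, 0.7, -0.7]
finger_gap: 0.378
```

Run:
```python
from h import *
st(); plan(W(-.185,.024,.18),-5)
```

```text
t 19.88 pos [ 0.4173 -0.2681  0.1853] yaw 26.33 tilt [-0.0005 -0.0003] gap 0.378 F [ 0.7  0.7 -0.7] M [-0.04 -0.01  0.02] q [ 0.53  0.28 -0.09  1.94  0.03  0.93 -0.68]
shift rows 8 each [ 0.0657 -0.0479  0.0013]
then turn deg [1.000e-02 3.000e-02 3.133e+01] rows 5 each [0.     0.     0.0348]
```

Emit:
{"name": "move_arm", "arguments": {
  "series": [
    [[0.0657,-0.0479,0.0013],[0,0,0],-1],
    [[0.0657,-0.0479,0.0013],[0,0,0],-1],
    [[0.0657,-0.0479,0.0013],[0,0,0],-1],
    [[0.0657,-0.0479,0.0013],[0,0,0],-1],
    [[0.0657,-0.0479,0.0013],[0,0,0],-1],
    [[0.0657,-0.0479,0.0013],[0,0,0],-1],
    [[0.0657,-0.0479,0.0013],[0,0,0],-1],
    [[0.0657,-0.0479,0.0013],[0,0,0],-1]
  ]
}}

```text
clock: 20.55
eef_pos: [0.5686, 0.0217, 0.1787]
orientation: [[0.896, 0.443, -0.001], [0.443, -0.896, -0.001], [-0.001, 0.0, -1.0]]
ft_force: [1.1, -0.8, -0.4]
finger_gap: 0.376
```

Emit:
{"name": "move_arm", "arguments": {
  "series": [
    [[0,0,0],[0,0,0.0218],-1],
    [[0,0,0],[0,0,0.0218],-1],
    [[0,0,0],[0,0,0.0218],-1],
    [[0,0,0],[0,0,0.0218],-1],
    [[0,0,0],[0,0,0.0218],-1],
    [[0,0,0],[0,0,0.0218],-1],
    [[0,0,0],[0,0,0.0218],-1],
    [[0,0,0],[0,0,0.0218],-1]
  ]
}}

```text
clock: 21.22
eef_pos: [0.568, 0.0199, 0.1786]
orientation: [[0.996, -0.092, -0.001], [-0.092, -0.996, -0.0], [-0.001, 0.0, -1.0]]
ft_force: [-0.3, 0.8, -0.3]
finger_gap: 0.378
```

Run:
```python
from h import *
st(); plan(W(-.185,.024,.06),-5)
c=cap('side'); crop(c,190,130,160,120,5,'s3.png')
```

```text
t 21.22 pos [0.568  0.0199 0.1786] yaw -5.25 tilt [-0.0009 -0.0003] gap 0.378 F [-0.3  0.8 -0.3] M [-0.02  0.02 -0.04] q [-0.08  0.4  -0.07  1.78  0.03  0.97 -1.82]
shift rows 8 each [-0.     -0.      0.0296]
then turn deg [ 0.02  0.05 -0.25] rows 1 each [ 0.0001  0.0003 -0.0014]
```

View pics/s3.png

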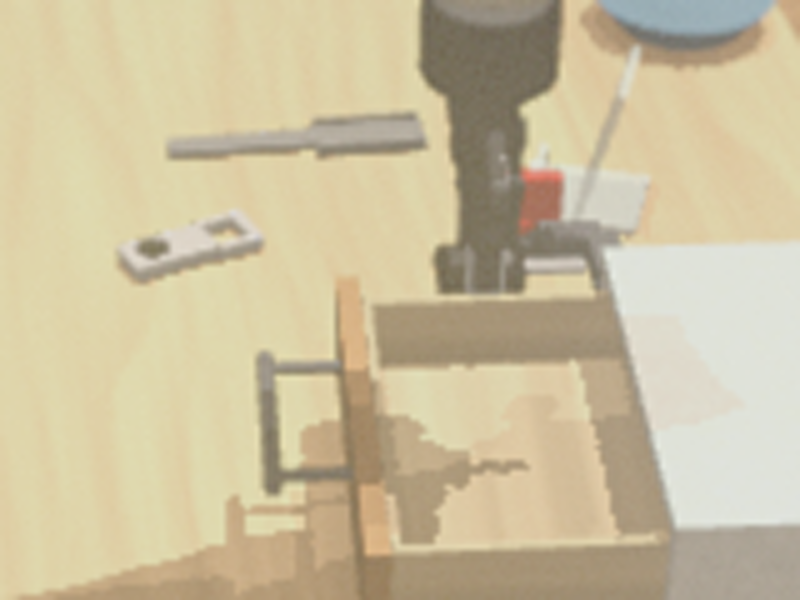

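The key is held at crop (480,270), with its blade toward the unit and above the open drawer. Lowering and releasing.

Emit:
{"name": "move_arm", "arguments": {
  "series": [
    [[0,0,0.0296],[0,0,0],-1],
    [[0,0,0.0296],[0,0,0],-1],
    [[0,0,0.0296],[0,0,0],-1],
    [[0,0,0.0296],[0,0,0],-1],
    [[0,0,0.0296],[0,0,0],-1],
    [[0,0,0.0296],[0,0,0],-1],
    [[0,0,0.0296],[0,0,0],-1],
    [[0,0,0.0296],[0,0,0],-1]
  ]
}}

```text
clock: 21.93
eef_pos: [0.5682, 0.0199, 0.0594]
orientation: [[0.996, -0.087, -0.001], [-0.087, -0.996, -0.0], [-0.001, 0.0, -1.0]]
ft_force: [0.4, -0.5, -0.4]
finger_gap: 0.378
```

Emit:
{"name": "move_arm", "arguments": {
  "series": [
    [[0,0,0],[0,0,0],-1],
    [[0,0,0],[0,0,0],0],
    [[0,0,0],[0,0,0],0],
    [[0,0,0],[0,0,0],0],
    [[0,0,0],[0,0,0],0],
    [[0,0,-0.03],[0,0,0],0],
    [[0,0,-0.06],[0,0,0],0],
    [[0,0,-0.06],[0,0,0],0]
  ]
}}

```text
clock: 22.6
eef_pos: [0.5676, 0.0199, 0.1354]
orientation: [[0.996, -0.088, -0.002], [-0.088, -0.996, -0.0], [-0.002, 0.001, -1.0]]
ft_force: [1.1, -0.3, 0.1]
finger_gap: 0.501
```

Emit:
{"name": "move_arm", "arguments": {
  "series": [
    [[0,0,-0.05],[0,0,0],0.4],
    [[0,0,-0.05],[0,0,0],0.4],
    [[0,0,-0.02],[0,0,0],0.4],
    [[0,0,0],[0,0,0],0.4],
    [[0,0,0],[0,0,-0.03],0.4],
    [[0,0,0],[0,0,-0.03],0.4],
    [[0,0,0],[0,0,-0.03],0.4],
    [[0,0,0],[0,0,-0.03],0.4]
  ]
}}

```text
clock: 23.27
eef_pos: [0.5676, 0.0198, 0.1932]
orientation: [[0.957, 0.289, -0.003], [0.289, -0.957, -0.001], [-0.003, -0.0, -1.0]]
ft_force: [-0.3, -0.4, -0.1]
finger_gap: 0.699
```

```bash
cat >> h.py <<'E'
def find():
    c=cap('top'); hsv=cv2.cvtColor(c['img'],cv2.COLOR_RGB2HSV); H,S,V=cv2.split(hsv)
    print('blue'); m=(H>100)&(H<130)&(S>120)&(V>60);m[:150]=0; blobs(c,m,0.016)
    print('opener'); m=(S<70)&(V>70); m[:225]=0;m[300:]=0;m[:,:120]=0;m[:,195:]=0; blobs(c,m,0.013,60)
    print('remote'); m=(S<90)&(V>50); m[:150]=0;m[225:]=0;m[:,:335]=0;m[:,395:]=0; blobs(c,m,0.018,60)
    return c
E
python3 - <<'E'
from h import *
st(); c=find(); crop(c,200,140,120,90,5,'c4.png')
plan([.6033,-.3267,.10],22.5)
E
```

```text
t 23.27 pos [0.5676 0.0198 0.1932] yaw 16.81 tilt [-0.0026 -0.0005] gap 0.699 F [-0.3 -0.4 -0.1] M [-0.03  0.04  0.01] q [-0.01  0.39 -0.16  1.75  0.07  1.01 -1.47]
blue
px [403.5 232.1] A 84 mean [ 0.4681 -0.4177] rect c [ 468.4 -419.1] [29.7 47. ] 87.4 major 169.7
opener
px [148.8 250.4] A 273 mean [0.4328 0.3331] rect c [432.6 331.9] [94.7 40.5] 21.7 major -159.3
remote
px [371.1 187.2] A 252 mean [ 0.6033 -0.3265] rect c [ 603.1 -327.3] [76.  36.9] 22.2 major -157.8
shift rows 16 each [-0.0085  0.0427  0.0117]
then turn deg [-0.02  0.16 -5.31] rows 1 each [-0.0001  0.0009 -0.0295]
```

Emit:
{"name": "move_arm", "arguments": {
  "series": [
    [[-0.0085,0.0427,0.0],[0,0,0],0.4],
    [[-0.0085,0.0427,0.0],[0,0,0],0.4],
    [[-0.0085,0.0427,0.0],[0,0,0],0.4],
    [[-0.0085,0.0427,0.0],[0,0,0],0.4],
    [[-0.0085,0.0427,0.0],[0,0,0],0.4],
    [[-0.0085,0.0427,0.0],[0,0,0],0.4],
    [[-0.0085,0.0427,0.0],[0,0,0],0.4],
    [[-0.0085,0.0427,0.0117],[0,0,0],0.4]
  ]
}}

```text
clock: 23.98
eef_pos: [0.5844, -0.1546, 0.1885]
orientation: [[0.959, 0.282, -0.0], [0.282, -0.959, -0.0], [-0.0, 0.0, -1.0]]
ft_force: [0.0, -0.1, 0.8]
finger_gap: 0.699
```

Emit:
{"name": "move_arm", "arguments": {
  "series": [
    [[-0.0085,0.0427,0.02],[0,0,0],0.4],
    [[-0.0085,0.0427,0.02],[0,0,0],0.4],
    [[-0.0085,0.0427,0.02],[0,0,0],0.4],
    [[-0.0085,0.0427,0.02],[0,0,0],0.4],
    [[-0.0085,0.0427,0.02],[0,0,0],0.4],
    [[-0.0085,0.0427,0.02],[0,0,0],0.4],
    [[-0.0085,0.0427,0.02],[0,0,0],0.4],
    [[-0.0085,0.0427,0.02],[0,0,0],0.4]
  ]
}}

```text
clock: 24.65
eef_pos: [0.5996, -0.3277, 0.1069]
orientation: [[0.959, 0.282, -0.002], [0.282, -0.959, 0.0], [-0.002, -0.001, -1.0]]
ft_force: [0.1, 0.1, 0.3]
finger_gap: 0.701
```

Run:
```python
from h import *
st(); plan([.6033,-.3267,.004],22.3)
```

```text
t 24.65 pos [ 0.5996 -0.3277  0.1069] yaw 16.4 tilt [-0.0023  0.0004] gap 0.701 F [0.1 0.1 0.3] M [-0.01 -0.02 -0.02] q [ 0.47  0.64 -0.07  1.54  0.05  0.96 -0.91]
shift rows 8 each [0.001  0.0001 0.0257]
then turn deg [-0.07  0.12 -5.9 ] rows 1 each [-0.0004  0.0006 -0.0328]
```

View pics/c4.png

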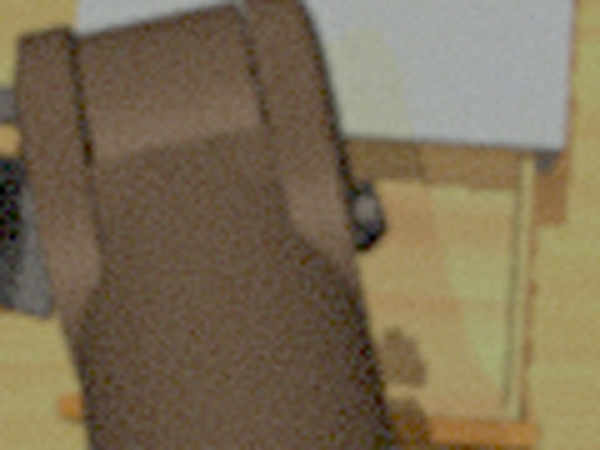

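The arm covers the left half of the drawer in that crop, so I'll check the key later. Now taking the remote, with a drawer capture on the way while the arm is clear.

Emit:
{"name": "move_arm", "arguments": {
  "series": [
    [[0,0,0.0257],[-0.0004,0.0006,-0.0328],0.4],
    [[0.001,0.0001,0.0257],[0,0,0],0.4],
    [[0.001,0.0001,0.0257],[0,0,0],0.4],
    [[0.001,0.0001,0.0257],[0,0,0],0.4],
    [[0.001,0.0001,0.0257],[0,0,0],0.4],
    [[0.001,0.0001,0.0257],[0,0,0],0.4],
    [[0.001,0.0001,0.0257],[0,0,0],0.4],
    [[0.002,0.0001,0.0257],[0,0,0],0.4]
  ]
}}

```text
clock: 25.32
eef_pos: [0.6044, -0.3255, 0.0049]
orientation: [[0.924, 0.381, 0.001], [0.381, -0.924, -0.001], [0.001, 0.001, -1.0]]
ft_force: [0.0, 0.1, 0.4]
finger_gap: 0.701
```

Emit:
{"name": "move_arm", "arguments": {
  "series": [
    [[0,0,0],[0,0,0],-1],
    [[0,0,0],[0,0,0],-1],
    [[0,0,0],[0,0,0],-1],
    [[0,0,0],[0,0,0],-1],
    [[0,0,0],[0,0,0],-1],
    [[0,0,0],[0,0,0],-1],
    [[0,0,0],[0,0,0],-1],
    [[0,0,0],[0,0,0],-1]
  ]
}}

```text
clock: 25.98
eef_pos: [0.6044, -0.3259, 0.0064]
orientation: [[0.924, 0.382, 0.002], [0.382, -0.924, -0.001], [0.001, 0.002, -1.0]]
ft_force: [0.6, 0.0, -0.8]
finger_gap: 0.451
```

Emit:
{"name": "move_arm", "arguments": {
  "series": [
    [[0,0,-0.02],[0,0,0],-1],
    [[0,0,-0.04],[0,0,0],-1],
    [[0,0,-0.05],[0,0,0],-1],
    [[0,0,-0.05],[0,0,0],-1],
    [[0,0,-0.05],[0,0,0],-1],
    [[0,0,-0.05],[0,0,0],-1],
    [[0,0,-0.05],[0,0,0],-1],
    [[0,0,-0.05],[0,0,0],-1]
  ]
}}

```text
clock: 26.65
eef_pos: [0.6038, -0.3256, 0.1883]
orientation: [[0.924, 0.382, 0.002], [0.382, -0.924, -0.001], [0.002, 0.002, -1.0]]
ft_force: [-0.5, 0.7, -2.1]
finger_gap: 0.451
```

Run:
```python
from h import *
st(); plan(W(-.170,-.026,.19),-5)
c=find(); crop(c,200,140,120,90,6,'c5.png')
hsv=cv2.cvtColor(c['img'],cv2.COLOR_RGB2HSV); m=hsv[:,:,2]<50; m[:165]=0;m[225:]=0;m[:,:222]=0;m[:,305:]=0; blobs(c,m,.066,15)
```

```text
t 26.65 pos [ 0.6038 -0.3256  0.1883] yaw 22.44 tilt [ 0.0021 -0.0011] gap 0.451 F [-0.5  0.7 -2.1] M [-0.04 -0.02 -0.03] q [ 0.48  0.57 -0.1   1.45  0.06  1.12 -0.81]
shift rows 8 each [ 0.0222 -0.0705 -0.0005]
then turn deg [ 0.08 -0.11 27.44] rows 4 each [ 0.0001 -0.0002  0.0381]
blue
opener
px [148.9 250.4] A 275 mean [0.433  0.3329] rect c [432.  332.7] [93.8 40.4] 20.3 major -159.4
remote
px [254.2 201.1] A 82 mean [0.5652 0.0173] rect c [565.5  19.2] [31.1 45.5] 88.6 major 172.1
```

View pics/c5.png

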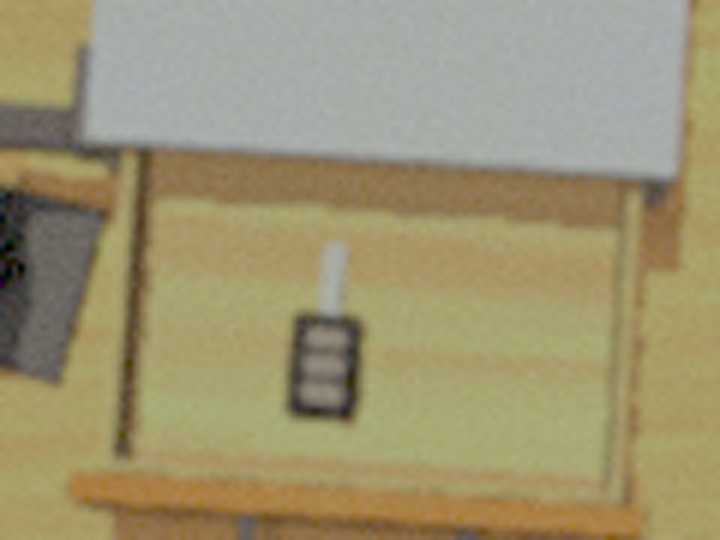

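key_a lies in the drawer at crop (325,365), blade inward. Carrying the remote to the next slot.

Emit:
{"name": "move_arm", "arguments": {
  "series": [
    [[0.022,-0.0693,-0.0005],[0,0,0],-1],
    [[0.022,-0.0693,-0.0005],[0,0,0],-1],
    [[0.022,-0.0693,-0.0005],[0,0,0],-1],
    [[0.022,-0.0693,-0.0005],[0,0,0],-1],
    [[0.022,-0.0693,-0.0005],[0,0,0],-1],
    [[0.022,-0.0693,-0.0005],[0,0,0],-1],
    [[0.022,-0.0693,-0.0005],[0,0,0],-1],
    [[0.022,-0.0693,-0.0005],[0,0,0],-1]
  ]
}}

```text
clock: 27.37
eef_pos: [0.5792, -0.0342, 0.1887]
orientation: [[0.924, 0.382, 0.003], [0.382, -0.924, -0.001], [0.002, 0.002, -1.0]]
ft_force: [0.9, -0.1, -1.2]
finger_gap: 0.453
```

Emit:
{"name": "move_arm", "arguments": {
  "series": [
    [[0,0,0],[0.0001,-0.0001,0.019],-1],
    [[0,0,0],[0.0001,-0.0001,0.019],-1],
    [[0,0,0],[0.0001,-0.0001,0.019],-1],
    [[0,0,0],[0.0001,-0.0001,0.019],-1],
    [[0,0,0],[0.0001,-0.0001,0.019],-1],
    [[0,0,0],[0.0001,-0.0001,0.019],-1],
    [[0,0,0],[0.0001,-0.0001,0.019],-1],
    [[0,0,0],[0.0001,-0.0001,0.019],-1]
  ]
}}

```text
clock: 28.03
eef_pos: [0.5795, -0.0358, 0.1885]
orientation: [[0.996, -0.089, -0.001], [-0.089, -0.996, 0.001], [-0.001, -0.001, -1.0]]
ft_force: [0.2, 1.0, -1.0]
finger_gap: 0.45
```

Run:
```python
from h import *
st(); plan(W(-.170,-.032,.062),-5)
```

```text
t 28.03 pos [ 0.5795 -0.0358  0.1885] yaw -5.09 tilt [-0.0006  0.0013] gap 0.45 F [ 0.2  1.  -1. ] M [ 0.   -0.02 -0.05] q [ 0.01  0.4  -0.06  1.73  0.03  1.   -1.71]
shift rows 8 each [-0.0004  0.0004  0.0316]
then turn deg [-0.07  0.04 -0.09] rows 1 each [-0.0004  0.0002 -0.0005]
```

Next: lower, release, rise, and back off toward +y, above the opener side.

Emit:
{"name": "move_arm", "arguments": {
  "series": [
    [[-0.0004,0.0004,0.0316],[0,0,0],-1],
    [[-0.0004,0.0004,0.0316],[0,0,0],-1],
    [[-0.0004,0.0004,0.0316],[0,0,0],-1],
    [[-0.0004,0.0004,0.0316],[0,0,0],-1],
    [[-0.0004,0.0004,0.0316],[0,0,0],-1],
    [[-0.0004,0.0004,0.0316],[0,0,0],-1],
    [[-0.0004,0.0004,0.0316],[0,0,0],-1],
    [[-0.0004,0.0004,0.0316],[0,0,0],-1]
  ]
}}

```text
clock: 28.7
eef_pos: [0.5779, -0.0371, 0.0614]
orientation: [[0.996, -0.086, -0.0], [-0.086, -0.996, 0.001], [-0.001, -0.001, -1.0]]
ft_force: [-0.0, 0.6, -1.7]
finger_gap: 0.447
```

Emit:
{"name": "move_arm", "arguments": {
  "series": [
    [[0,0,0],[0,0,0],-1],
    [[0,0,0],[0,0,0],0.03],
    [[0,0,0],[0,0,0],0.03],
    [[0,0,0],[0,0,0],0.03],
    [[0,0,0],[0,0,0],0.03],
    [[0,0,-0.03],[0,0,0],0.03],
    [[0,0,-0.06],[0,0,0],0.03],
    [[0,0,-0.06],[0,0,0],0.03]
  ]
}}

```text
clock: 29.37
eef_pos: [0.577, -0.0372, 0.1372]
orientation: [[0.996, -0.086, -0.003], [-0.086, -0.996, 0.001], [-0.003, -0.001, -1.0]]
ft_force: [1.0, -0.5, 0.8]
finger_gap: 0.517
```

Emit:
{"name": "move_arm", "arguments": {
  "series": [
    [[0,0,-0.06],[0,0,0],0.4],
    [[0,0,-0.05],[0,0,0],0.4],
    [[0,0,0],[0,0,0],0.4],
    [[0,-0.06,0],[0,0,0],0.4],
    [[0,-0.08,0],[0,0,0],0.4],
    [[0,-0.08,0],[0,0,0],0.4],
    [[0,-0.08,0],[0,0,0],0.4],
    [[0,0,0],[0,0,0],0.4]
  ]
}}

```text
clock: 30.03
eef_pos: [0.59, 0.1232, 0.1921]
orientation: [[0.997, -0.075, -0.0], [-0.075, -0.997, 0.007], [-0.001, -0.007, -1.0]]
ft_force: [-1.0, 1.1, 1.3]
finger_gap: 0.702
```

Run:
```python
from h import *
st(); c=find(); crop(c,200,140,120,90,6,'c6.png')
m=(cv2.cvtColor(c['img'],cv2.COLOR_RGB2HSV)[:,:,1]<90); m[:172]=0;m[222:]=0;m[:,:225]=0;m[:,302:]=0; blobs(c,m,.07,30)
plan([.4168,.3279,.10],20.3)
```

```text
t 30.03 pos [0.59   0.1232 0.1921] yaw -4.29 tilt [-0.0004  0.0075] gap 0.702 F [-1.   1.1  1.3] M [ 0.11 -0.01  0.06] q [-0.22  0.44 -0.1   1.67  0.04  1.03 -1.98]
blue
px [403.5 232. ] A 84 mean [ 0.4683 -0.4175] rect c [ 468.3 -419.1] [29.7 47. ] 87.4 major 167.3
opener
px [148.9 250.5] A 275 mean [0.4326 0.3327] rect c [431.7 332.5] [94.3 40.4] 20.4 major -159.5
remote
px [227.9 183.1] A 51 mean [0.6179 0.0904] rect c [615.2  90.2] [17.  28.6] 89.1 major 163.4
px [254.  197.5] A 179 mean [0.5751 0.0174] rect c [583.6  18.6] [25.4 76.8] 88.8 major 173.4
px [273.6 197.1] A 291 mean [ 0.5748 -0.0379] rect c [573.7 -37.7] [36.7 76.7] 88.6 major 175.0
shift rows 8 each [-0.0473 -0.0487  0.0232]
then turn deg [-2.500e-01  1.000e-02 -2.475e+01] rows 4 each [-0.0004  0.     -0.0344]
```

View pics/c6.png

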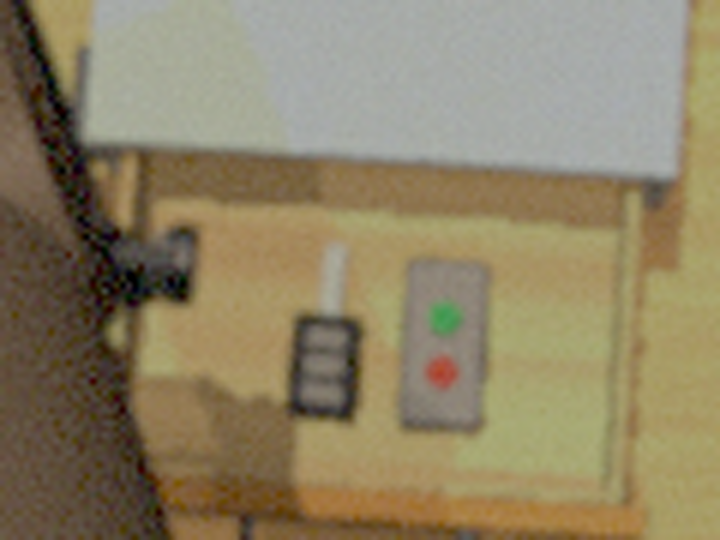

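Both lie in place: key_a at crop (325,365) and the remote at (445,345). Now the opener.

Emit:
{"name": "move_arm", "arguments": {
  "series": [
    [[-0.0473,-0.0487,0.0],[0,0,0],0.4],
    [[-0.0473,-0.0487,0.0],[0,0,0],0.4],
    [[-0.0473,-0.0487,0.02],[0,0,0],0.4],
    [[-0.0473,-0.0487,0.03],[0,0,0],0.4],
    [[-0.0473,-0.0487,0.03],[0,0,0],0.4],
    [[-0.0473,-0.0487,0.03],[0,0,0],0.4],
    [[-0.0473,-0.0487,0.03],[0,0,0],0.4],
    [[-0.0473,-0.0487,0.03],[0,0,0],0.4]
  ]
}}

```text
clock: 30.75
eef_pos: [0.4184, 0.3226, 0.1068]
orientation: [[0.996, -0.087, -0.0], [-0.087, -0.996, 0.001], [-0.0, -0.001, -1.0]]
ft_force: [1.8, 1.4, -0.4]
finger_gap: 0.698
```

Emit:
{"name": "move_arm", "arguments": {
  "series": [
    [[0,0,0],[-0.0002,0,-0.0172],0.4],
    [[0,0,0],[-0.0002,0,-0.0172],0.4],
    [[0,0,0],[-0.0002,0,-0.0172],0.4],
    [[0,0,0],[-0.0002,0,-0.0172],0.4],
    [[0,0,0],[-0.0002,0,-0.0172],0.4],
    [[0,0,0],[-0.0002,0,-0.0172],0.4],
    [[0,0,0],[-0.0002,0,-0.0172],0.4],
    [[0,0,0],[-0.0002,0,-0.0172],0.4]
  ]
}}

```text
clock: 31.42
eef_pos: [0.4195, 0.3216, 0.1073]
orientation: [[0.94, 0.341, 0.0], [0.341, -0.94, -0.004], [-0.001, 0.004, -1.0]]
ft_force: [-0.3, -0.2, -0.3]
finger_gap: 0.7
```

Run:
```python
from h import *
st(); plan([.4168,.327,.003],20.4)
c=cap('side');hsv=cv2.cvtColor(c['img'],cv2.COLOR_RGB2HSV); m=(hsv[:,:,1]<50)&(hsv[:,:,2]>100); m[:165]=0;m[195:]=0;m[:,:205]=0;m[:,250:]=0; blobs(c,m,.013,20)
```

```text
t 31.42 pos [0.4195 0.3216 0.1073] yaw 19.92 tilt [ 0.0001 -0.004 ] gap 0.7 F [-0.3 -0.2 -0.3] M [ 0.05 -0.04  0.07] q [-0.55  0.44 -0.27  1.93  0.16  0.79 -2.14]
shift rows 8 each [-0.0001 -0.0016  0.0261]
then turn deg [ 0.22  0.07 -0.48] rows 1 each [ 0.0012  0.0004 -0.0027]
px [226.8 178. ] A 49 mean [0.4288 0.3319] rect c [423.9 331. ] [43.2 33.1] 13.5 major 52.2
```

Emit:
{"name": "move_arm", "arguments": {
  "series": [
    [[0,-0.0016,0.0261],[0.0012,0.0004,-0.0027],0.4],
    [[0,-0.0016,0.0261],[0,0,0],0.4],
    [[0,-0.0016,0.0261],[0,0,0],0.4],
    [[0,-0.0016,0.0261],[0,0,0],0.4],
    [[0,-0.0016,0.0261],[0,0,0],0.4],
    [[0,-0.0016,0.0261],[0,0,0],0.4],
    [[0,-0.0016,0.0261],[0,0,0],0.4],
    [[0,-0.0016,0.0261],[0,0,0],0.4]
  ]
}}

```text
clock: 32.13
eef_pos: [0.4172, 0.3278, 0.0023]
orientation: [[0.939, 0.345, 0.0], [0.345, -0.939, 0.0], [0.0, -0.0, -1.0]]
ft_force: [-0.3, 0.2, 0.2]
finger_gap: 0.697
```

Emit:
{"name": "move_arm", "arguments": {
  "series": [
    [[0,0,0],[0,0,0],-1],
    [[0,0,0],[0,0,0],-1],
    [[0,0,0],[0,0,0],-1],
    [[0,0,0],[0,0,0],-1],
    [[0,0,0],[0,0,0],-1],
    [[0,0,0],[0,0,0],-1],
    [[0,0,0],[0,0,0],-1],
    [[0,0,0],[0,0,0],-1]
  ]
}}

```text
clock: 32.8
eef_pos: [0.4168, 0.3286, 0.003]
orientation: [[0.938, 0.347, -0.0], [0.347, -0.938, 0.001], [-0.0, -0.001, -1.0]]
ft_force: [-1.1, -1.0, 4.7]
finger_gap: 0.378
```

Emit:
{"name": "move_arm", "arguments": {
  "series": [
    [[0,0,-0.02],[0,0,0],-1],
    [[0,0,-0.04],[0,0,0],-1],
    [[0,0,-0.05],[0,0,0],-1],
    [[0,0,-0.05],[0,0,0],-1],
    [[0,0,-0.05],[0,0,0],-1],
    [[0,0,-0.05],[0,0,0],-1],
    [[0,0,-0.05],[0,0,0],-1],
    [[0,0,-0.05],[0,0,0],-1]
  ]
}}

```text
clock: 33.47
eef_pos: [0.4162, 0.3283, 0.1846]
orientation: [[0.938, 0.348, -0.001], [0.348, -0.938, 0.0], [-0.001, -0.001, -1.0]]
ft_force: [-0.4, -0.4, -2.7]
finger_gap: 0.376
```

Run:
```python
from h import *
st(); plan(W(-.185,.077,.19),-5)
```

```text
t 33.47 pos [0.4162 0.3283 0.1846] yaw 20.35 tilt [-0.0008  0.0004] gap 0.376 F [-0.4 -0.4 -2.7] M [ 0.01 -0.07  0.02] q [-0.54  0.35 -0.3   1.85  0.12  0.96 -2.1 ]
shift rows 8 each [ 0.0144  0.0735 -0.0014]
then turn deg [-0.03  0.04 25.35] rows 4 each [-0.      0.0001  0.0352]
```

Emit:
{"name": "move_arm", "arguments": {
  "series": [
    [[0.0144,0.0735,-0.0014],[0,0,0],-1],
    [[0.0144,0.0735,-0.0014],[0,0,0],-1],
    [[0.0144,0.0735,-0.0014],[0,0,0],-1],
    [[0.0144,0.0735,-0.0014],[0,0,0],-1],
    [[0.0144,0.0735,-0.0014],[0,0,0],-1],
    [[0.0144,0.0735,-0.0014],[0,0,0],-1],
    [[0.0144,0.0735,-0.0014],[0,0,0],-1],
    [[0.0144,0.0735,-0.0014],[0,0,0],-1]
  ]
}}

```text
clock: 34.13
eef_pos: [0.5732, 0.0711, 0.1888]
orientation: [[0.938, 0.348, -0.001], [0.348, -0.938, 0.001], [-0.0, -0.001, -1.0]]
ft_force: [0.1, 1.2, -1.7]
finger_gap: 0.379
```

Emit:
{"name": "move_arm", "arguments": {
  "series": [
    [[0,0,0],[0,0,0.0176],-1],
    [[0,0,0],[0,0,0.0176],-1],
    [[0,0,0],[0,0,0.0176],-1],
    [[0,0,0],[0,0,0.0176],-1],
    [[0,0,0],[0,0,0.0176],-1],
    [[0,0,0],[0,0,0.0176],-1],
    [[0,0,0],[0,0,0.0176],-1],
    [[0,0,0],[0,0,0.0176],-1]
  ]
}}

```text
clock: 34.8
eef_pos: [0.5724, 0.073, 0.1886]
orientation: [[0.996, -0.09, -0.001], [-0.09, -0.996, 0.001], [-0.001, -0.001, -1.0]]
ft_force: [-0.7, 0.5, -1.2]
finger_gap: 0.379
```

Run:
```python
from h import *
st(); plan(W(-.185,.077,.061),-5)
```

```text
t 34.8 pos [0.5724 0.073  0.1886] yaw -5.15 tilt [-0.001   0.0006] gap 0.379 F [-0.7  0.5 -1.2] M [-0.02 -0.05  0.02] q [-0.15  0.4  -0.09  1.74  0.04  1.   -1.92]
shift rows 8 each [0.     0.     0.0319]
then turn deg [-0.03  0.06 -0.15] rows 1 each [-0.0002  0.0003 -0.0009]
```

Emit:
{"name": "move_arm", "arguments": {
  "series": [
    [[0,0.0004,0.0319],[0,0,0],-1],
    [[0,0.0004,0.0319],[0,0,0],-1],
    [[0,0.0004,0.0319],[0,0,0],-1],
    [[0,0.0004,0.0319],[0,0,0],-1],
    [[0,0.0004,0.0319],[0,0,0],-1],
    [[0,0.0004,0.0319],[0,0,0],-1],
    [[0,0.0004,0.0319],[0,0,0],-1],
    [[0,0.0004,0.0319],[0,0,0],-1]
  ]
}}

```text
clock: 35.47
eef_pos: [0.5724, 0.0714, 0.0603]
orientation: [[0.996, -0.087, -0.001], [-0.087, -0.996, 0.001], [-0.001, -0.001, -1.0]]
ft_force: [-0.6, 0.0, -1.2]
finger_gap: 0.38
```

Emit:
{"name": "move_arm", "arguments": {
  "series": [
    [[0,0,0],[0,0,0],-1],
    [[0,0,0],[0,0,0],-0.1],
    [[0,0,0],[0,0,0],-0.1],
    [[0,0,0],[0,0,0],-0.1],
    [[0,0,0],[0,0,0],-0.1],
    [[0,0,-0.03],[0,0,0],-0.1],
    [[0,0,-0.06],[0,0,0],-0.1],
    [[0,0,-0.06],[0,0,0],-0.1]
  ]
}}

```text
clock: 36.13
eef_pos: [0.5719, 0.0711, 0.1362]
orientation: [[0.996, -0.087, -0.002], [-0.087, -0.996, 0.0], [-0.002, 0.0, -1.0]]
ft_force: [1.1, -0.2, 0.5]
finger_gap: 0.447
```

Emit:
{"name": "move_arm", "arguments": {
  "series": [
    [[0,0,-0.06],[0,0,0],0.4],
    [[0,0,-0.05],[0,0,0],0.4],
    [[0,0,0],[0,0,0],0.4],
    [[0,0.06,0],[0,0,0],0.4],
    [[0,0.08,0],[0,0,0],0.4],
    [[0,0.08,0],[0,0,0],0.4],
    [[0,0.08,0],[0,0,0],0.4],
    [[0,0.08,0],[0,0,0],0.4]
  ]
}}

```text
clock: 36.8
eef_pos: [0.5557, -0.1197, 0.191]
orientation: [[0.996, -0.087, 0.0], [-0.087, -0.996, 0.0], [0.0, -0.0, -1.0]]
ft_force: [0.8, -0.4, -0.5]
finger_gap: 0.701
```

Run:
```python
from h import *
st(); c=find(); plan([.4685,-.4185,.10],-5)
m=(cv2.cvtColor(c['img'],cv2.COLOR_RGB2HSV)[:,:,1]<90); m[:172]=0;m[222:]=0;m[:,:225]=0;m[:,302:]=0; blobs(c,m,.07,30)
```

```text
t 36.8 pos [ 0.5557 -0.1197  0.191 ] yaw -4.98 tilt [0.0003 0.0001] gap 0.701 F [ 0.8 -0.4 -0.5] M [ 0.01 -0.05 -0.01] q [ 0.15  0.38 -0.04  1.76  0.02  1.   -1.56]
blue
px [403.5 231.9] A 82 mean [ 0.4686 -0.4175] rect c [ 468.4 -419.1] [29.7 47. ] 87.4 major 169.7
opener
remote
shift rows 8 each [-0.0143  0.0736  0.0232]
then turn deg [ 0.33  0.01 -0.58] rows 1 each [ 0.0018  0.     -0.0032]
px [235.8 193.8] A 388 mean [0.5867 0.0686] rect c [587.7  66.8] [42.5 93.9] 88.6 major 174.6
px [254.  196.4] A 192 mean [0.5782 0.0172] rect c [584.5  15.8] [26.5 80.9] 82.5 major 173.1
px [275.3 196.2] A 348 mean [ 0.5772 -0.0429] rect c [574.9 -49. ] [59.4 73.9] 88.6 major 162.8
```

Emit:
{"name": "move_arm", "arguments": {
  "series": [
    [[-0.0143,0.0736,0.0],[0,0,0],0.4],
    [[-0.0143,0.0736,0.0],[0,0,0],0.4],
    [[-0.0143,0.0736,0.02],[0,0,0],0.4],
    [[-0.0143,0.0736,0.03],[0,0,0],0.4],
    [[-0.0143,0.0736,0.03],[0,0,0],0.4],
    [[-0.0143,0.0736,0.03],[0,0,0],0.4],
    [[-0.0143,0.0736,0.03],[0,0,0],0.4],
    [[-0.0143,0.0736,0.03],[0,0,0],0.4]
  ]
}}

```text
clock: 37.52
eef_pos: [0.4729, -0.4078, 0.1051]
orientation: [[0.996, -0.087, 0.0], [-0.087, -0.996, -0.0], [0.0, 0.0, -1.0]]
ft_force: [0.6, -0.2, 0.4]
finger_gap: 0.698
```

Run:
```python
from h import *
st(); plan([.4685,-.4183,.003],-5)
c=cap('side'); hsv=cv2.cvtColor(c['img'],cv2.COLOR_RGB2HSV); H,S,V=cv2.split(hsv); m=(H>100)&(H<130)&(S>120)&(V>60); m[:,330:]=0; m[:270]=0; blobs(c,m,.012)
```

```text
t 37.52 pos [ 0.4729 -0.4078  0.1051] yaw -5.0 tilt [ 0.0001 -0.0002] gap 0.698 F [ 0.6 -0.2  0.4] M [-0.02 -0.05 -0.01] q [ 0.61  0.56  0.03  1.71 -0.02  0.87 -1.02]
shift rows 8 each [-0.0009  0.0027  0.0255]
then turn deg [ 0.01 -0.    0.  ] rows 1 each [ 0. -0.  0.]
```

Run:
```python
from h import *
c=cap('side'); crop(c,200,200,200,150,4,'s4.png'); crop(c,200,260,200,150,4,'s4.png')
```

```text
(no output)
```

View pics/s4.png

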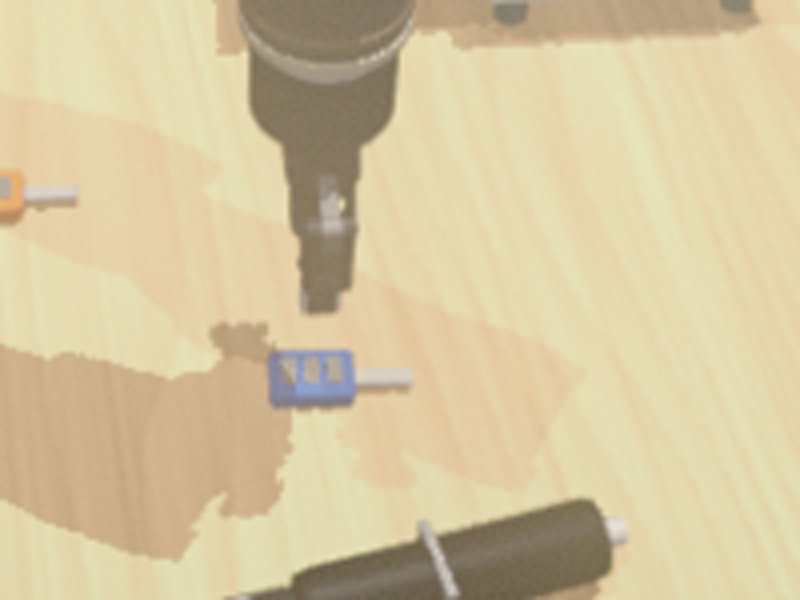

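The blue key is still at side pixel (278,354) and the gripper is above it. My side-view hue mask simply missed it.

Emit:
{"name": "move_arm", "arguments": {
  "series": [
    [[-0.0009,0.0027,0.0255],[0,0,0],0.4],
    [[-0.0009,0.0027,0.0255],[0,0,0],0.4],
    [[-0.0009,0.0027,0.0255],[0,0,0],0.4],
    [[-0.0009,0.0027,0.0255],[0,0,0],0.4],
    [[-0.0009,0.0027,0.0255],[0,0,0],0.4],
    [[-0.0009,0.0027,0.0255],[0,0,0],0.4],
    [[-0.0009,0.0027,0.0255],[0,0,0],0.4],
    [[-0.0009,0.0027,0.0255],[0,0,0],0.4]
  ]
}}

```text
clock: 38.28
eef_pos: [0.4687, -0.4166, 0.002]
orientation: [[0.996, -0.087, -0.001], [-0.087, -0.996, 0.0], [-0.001, -0.0, -1.0]]
ft_force: [0.5, -0.1, 0.1]
finger_gap: 0.704
```

Emit:
{"name": "move_arm", "arguments": {
  "series": [
    [[0,0,0],[0,0,0],-1],
    [[0,0,0],[0,0,0],-1],
    [[0,0,0],[0,0,0],-1],
    [[0,0,0],[0,0,0],-1],
    [[0,0,0],[0,0,0],-1],
    [[0,0,0],[0,0,0],-1],
    [[0,0,0],[0,0,0],-1],
    [[0,0,0],[0,0,0],-1]
  ]
}}

```text
clock: 38.95
eef_pos: [0.4688, -0.4168, 0.0037]
orientation: [[0.996, -0.087, -0.0], [-0.087, -0.996, -0.0], [-0.0, 0.0, -1.0]]
ft_force: [0.1, 0.7, 0.2]
finger_gap: 0.387
```

Emit:
{"name": "move_arm", "arguments": {
  "series": [
    [[0,0,-0.02],[0,0,0],-1],
    [[0,0,-0.04],[0,0,0],-1],
    [[0,0,-0.05],[0,0,0],-1],
    [[0,0,-0.05],[0,0,0],-1],
    [[0,0,-0.05],[0,0,0],-1],
    [[0,0,-0.05],[0,0,0],-1],
    [[0,0,-0.05],[0,0,0],-1],
    [[0,0,-0.05],[0,0,0],-1]
  ]
}}

```text
clock: 39.62
eef_pos: [0.4686, -0.4166, 0.1856]
orientation: [[0.996, -0.087, -0.0], [-0.087, -0.996, -0.0], [-0.0, 0.0, -1.0]]
ft_force: [0.5, 0.1, -1.2]
finger_gap: 0.378
```

Run:
```python
from h import *
st(); plan(W(-.185,-.077,.19),-5)
c=cap('top')
m=(cv2.cvtColor(c['img'],cv2.COLOR_RGB2HSV)[:,:,1]<90); m[:172]=0;m[222:]=0;m[:,:225]=0;m[:,302:]=0; blobs(c,m,.07,30); crop(c,200,140,120,90,6,'c7.png')
```

```text
t 39.62 pos [ 0.4686 -0.4166  0.1856] yaw -5.02 tilt [-0.0003 -0.0001] gap 0.378 F [ 0.5  0.1 -1.2] M [-0.02 -0.05  0.02] q [ 0.62  0.48  0.03  1.63 -0.02  1.04 -1.  ]
shift rows 16 each [ 0.0076 -0.0428 -0.0006]
then turn deg [ 0.01  0.02 -0.02] rows 1 each [ 0.      0.0001 -0.0001]
px [235.8 193.9] A 386 mean [0.5866 0.0686] rect c [587.7  66.8] [42.5 93.9] 88.6 major 174.9
px [254.  196.4] A 196 mean [0.5782 0.0172] rect c [585.   17.2] [28.2 79.7] 88.8 major 173.4
px [273.5 196.8] A 285 mean [ 0.5756 -0.0378] rect c [575.1 -37.7] [36.7 73.9] 88.6 major 175.2
```

View pics/c7.png

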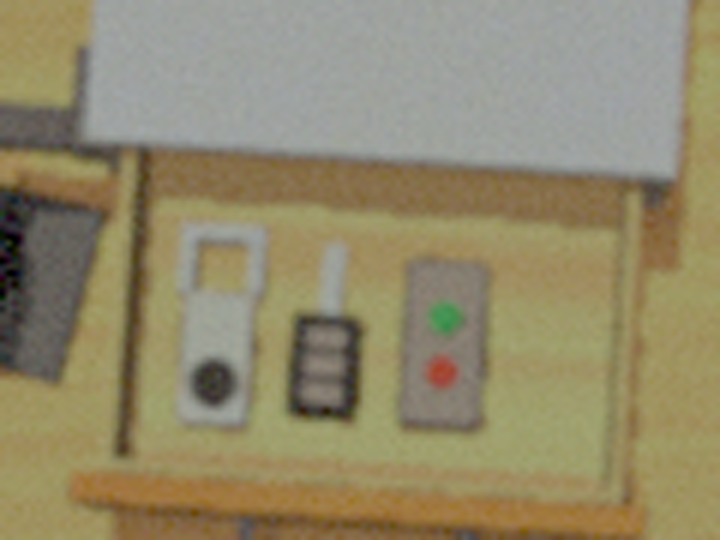

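The drawer holds the opener (215,330), key_a (325,365) and the remote (445,345). The blue key goes on the right. I'll release it a little high so the finger clears the remote.

Emit:
{"name": "move_arm", "arguments": {
  "series": [
    [[0.0076,-0.0428,-0.0006],[0,0,0],-1],
    [[0.0076,-0.0428,-0.0006],[0,0,0],-1],
    [[0.0076,-0.0428,-0.0006],[0,0,0],-1],
    [[0.0076,-0.0428,-0.0006],[0,0,0],-1],
    [[0.0076,-0.0428,-0.0006],[0,0,0],-1],
    [[0.0076,-0.0428,-0.0006],[0,0,0],-1],
    [[0.0076,-0.0428,-0.0006],[0,0,0],-1],
    [[0.0076,-0.0428,-0.0006],[0,0,0],-1]
  ]
}}

```text
clock: 40.33
eef_pos: [0.5142, -0.2478, 0.1865]
orientation: [[0.996, -0.087, -0.0], [-0.087, -0.996, -0.0], [-0.0, 0.0, -1.0]]
ft_force: [0.7, -0.5, -0.2]
finger_gap: 0.381
```

Emit:
{"name": "move_arm", "arguments": {
  "series": [
    [[0.0076,-0.0428,-0.0006],[0,0,0],-1],
    [[0.0076,-0.0428,-0.0006],[0,0,0],-1],
    [[0.0076,-0.0428,-0.0006],[0,0,0],-1],
    [[0.0076,-0.0428,-0.0006],[0,0,0],-1],
    [[0.0076,-0.0428,-0.0006],[0,0,0],-1],
    [[0.0076,-0.0428,-0.0006],[0,0,0],-1],
    [[0.0076,-0.0428,-0.0006],[0,0,0],-1],
    [[0.0076,-0.0428,-0.0006],[0,0,0],-1]
  ]
}}

```text
clock: 41.0
eef_pos: [0.5594, -0.08, 0.1889]
orientation: [[0.996, -0.087, -0.0], [-0.087, -0.996, 0.0], [-0.0, -0.0, -1.0]]
ft_force: [0.3, 0.4, -0.2]
finger_gap: 0.382
```

Emit:
{"name": "move_arm", "arguments": {
  "series": [
    [[0,0,0],[0,0,0],-1],
    [[0,0,0],[0,0,0],-1],
    [[0,0,0],[0,0,0],-1],
    [[0,0,0],[0,0,0],-1],
    [[0,0,0],[0,0,0],-1],
    [[0,0,0],[0,0,0],-1],
    [[0,0,0],[0,0,0],-1],
    [[0,0,0],[0,0,0],-1]
  ]
}}

```text
clock: 41.67
eef_pos: [0.5592, -0.0814, 0.1882]
orientation: [[0.996, -0.088, -0.001], [-0.088, -0.996, 0.0], [-0.001, -0.0, -1.0]]
ft_force: [0.6, -0.2, -0.3]
finger_gap: 0.377
```

Run:
```python
from h import *
st(); plan(W(-.185,-.077,.071),-5)
```

```text
t 41.67 pos [ 0.5592 -0.0814  0.1882] yaw -5.05 tilt [-0.0008  0.0002] gap 0.377 F [ 0.6 -0.2 -0.3] M [-0.04 -0.   -0.02] q [ 0.1   0.38 -0.06  1.77  0.03  0.99 -1.63]
shift rows 8 each [-0.     -0.0002  0.0293]
then turn deg [-0.01  0.05 -0.05] rows 1 each [-0.      0.0003 -0.0003]
```

After the release I'll rise to about z 0.19 and back off along tool -y, away from the drawer's far side, to look.

Emit:
{"name": "move_arm", "arguments": {
  "series": [
    [[0,-0.0002,0.0293],[0,0,0],-1],
    [[0,-0.0002,0.0293],[0,0,0],-1],
    [[0,-0.0002,0.0293],[0,0,0],-1],
    [[0,-0.0002,0.0293],[0,0,0],-1],
    [[0,-0.0002,0.0293],[0,0,0],-1],
    [[0,-0.0002,0.0293],[0,0,0],-1],
    [[0,-0.0002,0.0293],[0,0,0],-1],
    [[0,-0.0002,0.0293],[0,0,0],-1]
  ]
}}

```text
clock: 42.33
eef_pos: [0.5593, -0.0803, 0.0704]
orientation: [[0.996, -0.088, -0.001], [-0.088, -0.996, 0.0], [-0.001, -0.0, -1.0]]
ft_force: [0.1, -0.0, -0.1]
finger_gap: 0.381
```

Emit:
{"name": "move_arm", "arguments": {
  "series": [
    [[0,0,0],[0,0,0],-1],
    [[0,0,0],[0,0,0],-0.1],
    [[0,0,0],[0,0,0],-0.1],
    [[0,0,0],[0,0,0],-0.1],
    [[0,0,0],[0,0,0],-0.1],
    [[0,0,-0.03],[0,0,0],-0.1],
    [[0,0,-0.06],[0,0,0],-0.1],
    [[0,0,-0.06],[0,0,0],-0.1]
  ]
}}

```text
clock: 43.0
eef_pos: [0.5586, -0.0801, 0.1468]
orientation: [[0.996, -0.087, -0.002], [-0.087, -0.996, 0.0], [-0.002, -0.0, -1.0]]
ft_force: [1.4, 0.5, 0.1]
finger_gap: 0.449
```

Emit:
{"name": "move_arm", "arguments": {
  "series": [
    [[0,0,-0.06],[0,0,0],0.4],
    [[0,0,-0.05],[0,0,0],0.4],
    [[0,0.06,0],[0,0,0],0.4],
    [[0,0.08,0],[0,0,0],0.4],
    [[0,0.08,0],[0,0,0],0.4],
    [[0,0.08,0],[0,0,0],0.4],
    [[0,0.08,0],[0,0,0],0.4],
    [[0,0.08,0],[0,0,0],0.4]
  ]
}}

```text
clock: 43.67
eef_pos: [0.5389, -0.3113, 0.202]
orientation: [[0.996, -0.087, 0.0], [-0.087, -0.996, -0.0], [0.0, 0.0, -1.0]]
ft_force: [1.3, 0.2, 0.1]
finger_gap: 0.697
```

Run:
```python
from h import *
st(); c=cap('top','top9.png'); crop(c,170,80,160,150,5,'c8.png'); crop(c,170,110,160,120,5,'c8.png')
m=(cv2.cvtColor(c['img'],cv2.COLOR_RGB2HSV)[:,:,1]<90); m[:172]=0;m[222:]=0;m[:,:225]=0;m[:,302:]=0; blobs(c,m,.07,30)
```

```text
t 43.67 pos [ 0.5389 -0.3113  0.202 ] yaw -5.0 tilt [ 0.0005 -0.0003] gap 0.697 F [1.3 0.2 0.1] M [-0.   -0.06  0.01] q [ 0.43  0.45  0.01  1.62 -0.    1.07 -1.22]
px [235.8 193.9] A 389 mean [0.5865 0.0687] rect c [587.7  66.8] [42.5 93.9] 88.6 major 174.9
px [253.9 196.6] A 193 mean [0.5774 0.0177] rect c [585.   18.6] [25.4 79.7] 88.8 major 173.3
px [288.8 194.1] A 93 mean [ 0.5822 -0.081 ] rect c [575.5 -81.5] [33.9 82.4] 88.5 major 168.6
px [273.6 196.9] A 292 mean [ 0.5753 -0.0379] rect c [573.7 -37.7] [36.7 76.7] 88.6 major 175.7
px [289.  202.5] A 68 mean [ 0.5584 -0.081 ] rect c [559.8 -81.1] [16.9 34. ] 88.5 major 178.3
```

View pics/c8.png

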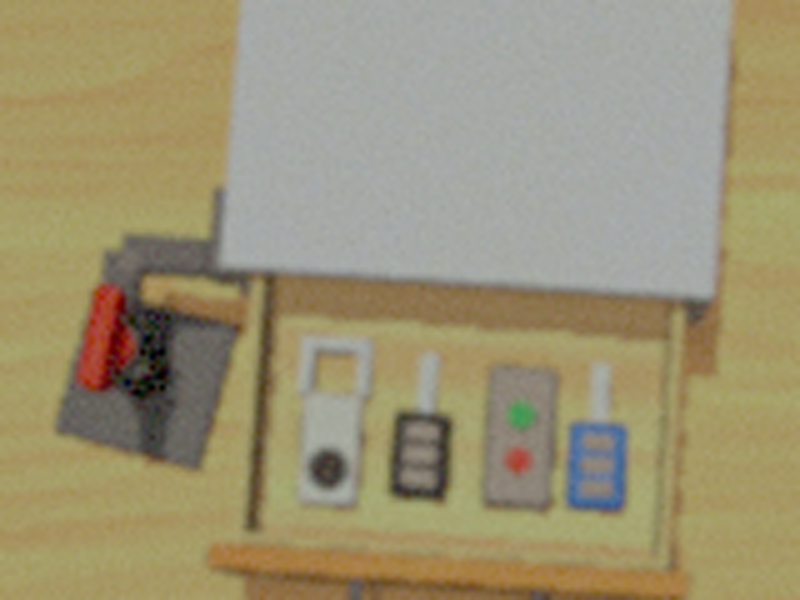

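All four lie flat inside: opener (330,420), key_a (420,455), remote (520,435) and key_b (597,465). The red knob is unchanged. Now closing the drawer by the handle.

Emit:
{"name": "move_arm", "arguments": {
  "series": [
    [[0,0,0],[0,0,-0.0313],-0.3],
    [[0,0,0],[0,0,-0.0313],-0.3],
    [[0,0,0],[0,0,-0.0313],-0.3],
    [[0,0,0],[0,0,-0.0313],-0.3],
    [[0,0,0],[0,0,-0.0313],-0.3],
    [[0,0,0],[0,0,-0.0313],-0.3],
    [[0,0,0],[0,0,-0.0313],-0.3],
    [[0,0,0],[0,0,-0.0313],-0.3]
  ]
}}

```text
clock: 44.38
eef_pos: [0.5394, -0.3092, 0.2017]
orientation: [[0.762, 0.647, -0.0], [0.647, -0.762, -0.0], [-0.0, 0.0, -1.0]]
ft_force: [-0.1, 0.2, 0.3]
finger_gap: 0.349
```

Emit:
{"name": "move_arm", "arguments": {
  "series": [
    [[0,0,0],[0,0,-0.0313],-0.3],
    [[0,0,0],[0,0,-0.0313],-0.3],
    [[0,0,0],[0,0,-0.0313],-0.3],
    [[0,0,0],[0,0,-0.0313],-0.3],
    [[0,0,0],[0,0,-0.0313],-0.3],
    [[0,0,0],[0,0,-0.0313],-0.3],
    [[0,0,0],[0,0,-0.0313],-0.3],
    [[0,0,0],[0,0,-0.0313],-0.3]
  ]
}}

```text
clock: 45.05
eef_pos: [0.5393, -0.3092, 0.2017]
orientation: [[0.08, 0.997, -0.0], [0.997, -0.08, -0.0], [-0.0, -0.0, -1.0]]
ft_force: [0.3, -0.0, -0.7]
finger_gap: 0.351
```

Run:
```python
from h import *
st(); plan([.4461,.0066,.17],85)
c=cap('top'); crop(c,230,200,80,60,8,'x.png')
g=cv2.cvtColor(c['img'],cv2.COLOR_RGB2HSV)
m=(g[:,:,1]<110)&(g[:,:,2]<75); m[:232]=0; m[250:]=0;m[:,:225]=0;m[:,300:]=0; blobs(c,m,.098,30)
```

```text
t 45.05 pos [ 0.5393 -0.3092  0.2017] yaw 85.4 tilt [-0.0002 -0.0004] gap 0.351 F [ 0.3 -0.  -0.7] M [ 0.    0.04 -0.03] q [ 0.68  0.48 -0.36  1.6   0.18  1.1   0.19]
shift rows 8 each [ 0.0768 -0.0296  0.0079]
then turn deg [-0.01  0.02  0.4 ] rows 1 each [-0.      0.0001  0.0022]
px [258.1 241.4] A 180 mean [0.4506 0.0073] rect c [458.6   7.3] [126.1  35.6] 88.6 major 86.3
```

Emit:
{"name": "move_arm", "arguments": {
  "series": [
    [[0.0768,-0.0296,0.0079],[0,0,0.0022],-0.3],
    [[0.0768,-0.0296,0.0079],[0,0,0],-0.3],
    [[0.0768,-0.0296,0.0079],[0,0,0],-0.3],
    [[0.0768,-0.0296,0.0079],[0,0,0],-0.3],
    [[0.0768,-0.0296,0.0079],[0,0,0],-0.3],
    [[0.0768,-0.0296,0.0079],[0,0,0],-0.3],
    [[0.0768,-0.0296,0.0079],[0,0,0],-0.3],
    [[0.0768,-0.0296,0.0079],[0,0,0],-0.3]
  ]
}}

```text
clock: 45.77
eef_pos: [0.4485, 0.009, 0.17]
orientation: [[0.095, 0.995, 0.001], [0.995, -0.095, -0.0], [-0.0, 0.001, -1.0]]
ft_force: [0.4, 1.2, 1.0]
finger_gap: 0.351
```

Emit:
{"name": "move_arm", "arguments": {
  "series": [
    [[0,0,0],[0,0,0],-0.3],
    [[0,0,0],[0,0,0],-0.3],
    [[0,0,0],[0,0,0],-0.3],
    [[0,0,0],[0,0,0],-0.3],
    [[0,0,0],[0,0,0],-0.3],
    [[0,0,0],[0,0,0],-0.3],
    [[0,0,0],[0,0,0],-0.3],
    [[0,0,0],[0,0,0],-0.3]
  ]
}}

```text
clock: 46.43
eef_pos: [0.4494, 0.0069, 0.1695]
orientation: [[0.093, 0.996, -0.001], [0.996, -0.093, 0.0], [0.0, -0.001, -1.0]]
ft_force: [0.3, -0.1, -0.9]
finger_gap: 0.35
```

Run:
```python
from h import *
st(); plan([.4461,.0066,.0793],85)
```

```text
t 46.43 pos [0.4494 0.0069 0.1695] yaw 84.66 tilt [-0.0009  0.0003] gap 0.35 F [ 0.3 -0.1 -0.9] M [-0.04  0.   -0.02] q [ 0.28  0.27 -0.5   2.03  0.16  0.88 -0.4 ]
shift rows 8 each [-0.0001 -0.0008  0.0225]
then turn deg [-0.05 -0.01 -0.34] rows 1 each [-0.0003 -0.0001 -0.0019]
```

Emit:
{"name": "move_arm", "arguments": {
  "series": [
    [[0,-0.0008,0.0225],[0,0,-0.0019],-0.3],
    [[0,-0.0008,0.0225],[0,0,0],-0.3],
    [[0,-0.0008,0.0225],[0,0,0],-0.3],
    [[0,-0.0008,0.0225],[0,0,0],-0.3],
    [[0,-0.0008,0.0225],[0,0,0],-0.3],
    [[0,-0.0008,0.0225],[0,0,0],-0.3],
    [[0,-0.0008,0.0225],[0,0,0],-0.3],
    [[0,-0.0008,0.0225],[0,0,0],-0.3]
  ]
}}

```text
clock: 47.1
eef_pos: [0.4461, 0.0075, 0.079]
orientation: [[0.087, 0.996, -0.001], [0.996, -0.087, 0.0], [0.0, -0.001, -1.0]]
ft_force: [-0.5, -0.2, 0.0]
finger_gap: 0.349
```

Emit:
{"name": "move_arm", "arguments": {
  "series": [
    [[0,0,0],[0,0,0],-1],
    [[0,0,0],[0,0,0],-1],
    [[0,0,0],[0,0,0],-1],
    [[0,0,0],[0,0,0],-1],
    [[0,0,0],[0,0,0],-1],
    [[0,0,0],[0,0,0],-1],
    [[0,0,0],[0,0,0],-1],
    [[0,0,0],[0,0,0],-1]
  ]
}}

```text
clock: 47.77
eef_pos: [0.4464, 0.0075, 0.0793]
orientation: [[0.086, 0.996, -0.0], [0.996, -0.086, 0.001], [0.001, -0.0, -1.0]]
ft_force: [5.9, -0.6, -21.2]
finger_gap: 0.104
```

Run:
```python
from h import *
st(); plan([.5955,-.0065,.080],None,24)
```

```text
t 47.77 pos [0.4464 0.0075 0.0793] yaw 85.04 tilt [-0.0004  0.0007] gap 0.104 F [  5.9  -0.6 -21.2] M [ 0.   -1.18 -0.07] q [ 0.22  0.4  -0.45  2.14  0.28  0.66 -0.5 ]
shift rows 24 each [-0.0001  0.0125 -0.0001]
```

Emit:
{"name": "move_arm", "arguments": {
  "series": [
    [[0,0.006,0],[0,0,0],-1],
    [[0,0.0125,0],[0,0,0],-1],
    [[0,0.0125,0],[0,0,0],-1],
    [[0,0.0125,0],[0,0,0],-1],
    [[0,0.0125,0],[0,0,0],-1],
    [[0,0.0125,0],[0,0,0],-1],
    [[0,0.0125,0],[0,0,0],-1],
    [[0,0.0125,0],[0,0,0],-1]
  ]
}}

```text
clock: 48.43
eef_pos: [0.493, 0.0032, 0.0793]
orientation: [[0.086, 0.996, -0.001], [0.996, -0.086, -0.0], [-0.0, -0.001, -1.0]]
ft_force: [-1.5, -1.8, -13.6]
finger_gap: 0.105
```

Emit:
{"name": "move_arm", "arguments": {
  "series": [
    [[0,0.0125,0],[0,0,0],-1],
    [[0,0.0125,0],[0,0,0],-1],
    [[0,0.0125,0],[0,0,0],-1],
    [[0,0.0125,0],[0,0,0],-1],
    [[0,0.0125,0],[0,0,0],-1],
    [[0,0.0125,0],[0,0,0],-1],
    [[0,0.0125,0],[0,0,0],-1],
    [[0,0.0125,0],[0,0,0],-1]
  ]
}}

```text
clock: 49.1
eef_pos: [0.5429, -0.0013, 0.0793]
orientation: [[0.086, 0.996, -0.001], [0.996, -0.086, -0.0], [-0.0, -0.001, -1.0]]
ft_force: [-1.8, -5.3, -14.8]
finger_gap: 0.109
```

Emit:
{"name": "move_arm", "arguments": {
  "series": [
    [[0,0.0125,0],[0,0,0],-1],
    [[0,0.0125,0],[0,0,0],-1],
    [[0,0.0125,0],[0,0,0],-1],
    [[0,0.0125,0],[0,0,0],-1],
    [[0,0.0125,0],[0,0,0],-1],
    [[0,0.0125,0],[0,0,0],-1],
    [[0,0.0125,0],[0,0,0],-1],
    [[0,0.01,0],[0,0,0],-1]
  ]
}}

```text
clock: 49.77
eef_pos: [0.5918, -0.0057, 0.0793]
orientation: [[0.087, 0.996, -0.001], [0.996, -0.087, -0.0], [-0.001, -0.001, -1.0]]
ft_force: [-1.9, -4.8, -12.3]
finger_gap: 0.104
```

Run:
```python
from h import *
st(); plan([.5955,-.0065,.080],None,8)
```

```text
t 49.77 pos [ 0.5918 -0.0057  0.0793] yaw 85.03 tilt [-0.0007 -0.0005] gap 0.104 F [ -1.9  -4.8 -12.3] M [-1.08  0.46  0.01] q [ 0.2   0.58 -0.41  1.79  0.3   0.83 -0.44]
shift rows 8 each [-0.0001  0.0009 -0.0002]
```

Push about 4 mm to the end, then 1 mm at a time while watching the force.

Emit:
{"name": "move_arm", "arguments": {
  "series": [
    [[0,0.002,0],[0,0,0],-1],
    [[0,0.002,0],[0,0,0],-1],
    [[0,0.002,0],[0,0,0],-1],
    [[0,0.002,0],[0,0,0],-1],
    [[0,0.001,0],[0,0,0],-1],
    [[0,0,0],[0,0,0],-1],
    [[0,0,0],[0,0,0],-1],
    [[0,0,0],[0,0,0],-1]
  ]
}}

```text
clock: 50.43
eef_pos: [0.5954, -0.006, 0.0793]
orientation: [[0.086, 0.996, -0.002], [0.996, -0.086, -0.001], [-0.001, -0.001, -1.0]]
ft_force: [-2.9, -5.7, -11.8]
finger_gap: 0.107
```

Emit:
{"name": "move_arm", "arguments": {
  "series": [
    [[0,0.001,0],[0,0,0],-1],
    [[0,0.001,0],[0,0,0],-1],
    [[0,0,0],[0,0,0],-1],
    [[0,0,0],[0,0,0],-1],
    [[0,0,0],[0,0,0],-1],
    [[0,0,0],[0,0,0],-1],
    [[0,0,0],[0,0,0],-1],
    [[0,0,0],[0,0,0],-1]
  ]
}}

```text
clock: 51.1
eef_pos: [0.5954, -0.0061, 0.0793]
orientation: [[0.086, 0.996, -0.003], [0.996, -0.086, -0.001], [-0.001, -0.003, -1.0]]
ft_force: [-7.1, -4.2, -7.1]
finger_gap: 0.104
```

The drawer hit its stop: the TCP stays at 0.5954 while the force rises. Release, rise and check.

Emit:
{"name": "move_arm", "arguments": {
  "series": [
    [[0,0,0],[0,0,0],-0.3],
    [[0,0,0],[0,0,0],-0.3],
    [[0,0,0],[0,0,0],-0.3],
    [[0,0,0],[0,0,0],-0.3],
    [[0,0,0],[0,0,0],-0.3],
    [[0,0,-0.01],[0,0,0],-0.3],
    [[0,0,-0.03],[0,0,0],-0.3],
    [[0,0,-0.05],[0,0,0],-0.3]
  ]
}}

```text
clock: 51.77
eef_pos: [0.5951, -0.0054, 0.1232]
orientation: [[0.086, 0.996, -0.005], [0.996, -0.086, 0.0], [-0.0, -0.005, -1.0]]
ft_force: [0.2, -0.0, 0.6]
finger_gap: 0.352
```

Emit:
{"name": "move_arm", "arguments": {
  "series": [
    [[0,0,-0.06],[0,0,0],-0.3],
    [[0,0,-0.06],[0,0,0],-0.3],
    [[0,-0.06,-0.06],[0,0,0],-0.3],
    [[-0.06,-0.05,0],[0,0,0],-0.3],
    [[-0.06,-0.05,0],[0,0,0],-0.3],
    [[-0.06,-0.05,0],[0,0,0],-0.3],
    [[-0.06,-0.05,0],[0,0,0],-0.3],
    [[-0.06,-0.05,0],[0,0,0],-0.3]
  ]
}}

```text
clock: 52.43
eef_pos: [0.4286, -0.1424, 0.2146]
orientation: [[0.085, 0.996, 0.0], [0.996, -0.085, -0.0], [-0.0, 0.0, -1.0]]
ft_force: [0.7, -0.4, -1.4]
finger_gap: 0.353
```

Emit:
{"name": "move_arm", "arguments": {
  "series": [
    [[-0.08,0,0],[0,0,0],-0.3],
    [[-0.08,0,0],[0,0,0],-0.3],
    [[-0.08,0,0],[0,0,0],-0.3],
    [[0,0,0],[0,0,0],-0.3],
    [[0,0,0],[0,0,0],-0.3],
    [[0,0,0],[0,0,0],-0.3],
    [[0,0,0],[0,0,0],-0.3],
    [[0,0,0],[0,0,0],-0.3]
  ]
}}

```text
clock: 53.1
eef_pos: [0.42, -0.2595, 0.2142]
orientation: [[0.083, 0.997, -0.0], [0.997, -0.083, 0.0], [0.0, -0.001, -1.0]]
ft_force: [0.2, 0.5, 0.5]
finger_gap: 0.351
```

Run:
```python
from h import *
st(); c=cap('top'); t=np.clip(255*(c['img']/255.)**.6,0,255).astype(np.uint8); s=cap('side')['img']
a=cv2.resize(t[70:310,80:480],(800,480),interpolation=cv2.INTER_CUBIC)
b=cv2.resize(s[130:290,220:420],(400,320)); 
cv2.imwrite('pics/f1.png',a[:,:,::-1])
H,S,V=cv2.split(cv2.cvtColor(c['img'],cv2.COLOR_RGB2HSV)); m=((H<6)|(H>174))&(S>150)&(V>60); m[250:]=0;m[:,340:]=0; blobs(c,m,.139,6)
P=plane(c,[[239.2,188],[284.6,190.4]],.098); print(P)
m=(S<110)&(V<75); m[:183]=0; m[196:]=0;m[:,:225]=0;m[:,300:]=0; blobs(c,m,.098,30)
```

```text
t 53.1 pos [ 0.42   -0.2595  0.2142] yaw 85.22 tilt [-0.0005  0.0005] gap 0.351 F [0.2 0.5 0.5] M [ 0.03 -0.04 -0.03] q [ 0.74  0.27 -0.36  1.88  0.11  1.01  0.25]
px [189.3 177.4] A 110 mean [0.6257 0.1862] rect c [627.  185.2] [15.7 56.2] 74.7 major 166.6
px [194.8 178.8] A 15 mean [0.6215 0.1713] rect c [620.9 170.8] [ 5.4 16.2] 89.5 major 169.1
[[ 0.59922575  0.05630034  0.098     ]
 [ 0.58946744 -0.0690177   0.098     ]]
px [262.4 188.3] A 149 mean [ 0.5969 -0.0079] rect c [600.5  -5.4] [124.4  22.3] 88.6 major 85.6
```

View pics/f1.png

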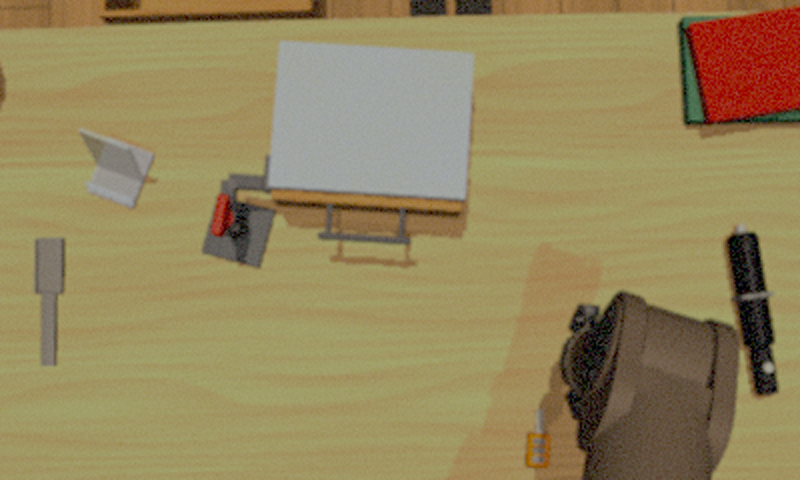

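The drawer front and handle are back at their starting pixels, the knob is unmoved, and nothing else has shifted. Handing in.

```bash
python3 -c "
from plant import arm
print(arm.finish_job())"
```

```text
the job is handed in; nothing more can be done
None
```

The job is done and handed in at 53 s: the foot is screwed down, all four stray items are in the drawer, and the drawer is shut.

- **Foot:** with the drawer still shut, I turned the red knob 246.5° clockwise in one grip, from about 2.10 to about 6.38 rad. The knob sank 10.7 mm, which fits 2.5 mm per rad. In the side view the sole sits on the slate.
- **Drawer and items:** I pulled the drawer to its stop and put in the opener, the black key, the remote and the blue key. All four lay flat and inside the walls before closing.
- **Closing:** I pushed the drawer until it stopped moving while the force rose. The last picture shows the front and handle back where they started.
- **Left alone:** the phone stand, shoe horn, umbrella and orange key show no sign of having moved.

Two checks were weaker than I would like:
- **Knob angle:** the picture readings scatter by several degrees, giving about 6.34 to 6.43 rad and one coarse outline reading near 6.46. All are within 6.3 to 6.5.
- **Blue key, side view:** my colour mask missed it once, so I confirmed its position by viewing the picture.

I saw no item get knocked aside and no slip of the grip.

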